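# Clear the preparation board with a scraper and load the next test panel

### The job

Three metal offcuts lie on the raised preparation board. Slide the catch tray by its handle squarely and centrally a little way under the board's open, overhanging end, then take the scraper block from its rest and wipe all the offcuts off that end into the tray without touching them with the gripper. Then stand the scraper back in its rest and finally set the test panel down (not dropped) flat in the middle of the cleared board, lengthwise between the side rails, leaving the vial, beaker and weight alone.

Things in the scene. Friction and masses are not known exactly. Their poses are not given: they have to be found in the camera images.
- board: Fixed dark steel board on a grey foot, 116 (x) x 190 (y) mm. Origin: centre of its underside, on the 8 mm thick glass bench cover; z up. Its flat top is 36 mm above the origin, with a rail 8 mm wide and 6 mm high along both long sides; the channel between them is 100 mm wide. No rails on the y ends. Yaw varies.
- board_edge (a point): Middle of the open, overhanging -y end of the board, at the height of its top (board point 0, -95, 36 mm); axes as the board's. Here the 8 mm plate sticks out 28 mm past the foot, with 28 mm of clear height under it. The offcuts lie between board y -80 and +45 mm.
- tray: Loose aluminium catch tray, 0.35 kg, outer 130 (x) x 100 (y) mm, walls 24 mm high and 4 mm thick (it passes under the board's overhang). It stands on the glass cover, off the board's -y end, its +y wall toward the board. Origin: centre of its underside; z up.
- tray_lip (a point): Top middle of the outer face of the tray's +y wall (tray point 0, 50, 24 mm): the part that goes under the board's open end. A depth of 15 mm past board_edge is ample.
- tray_handle (a point): Centre of the tray's black bridge handle on its -y wall (tray point 0, -46, 58 mm). The bar is 80 mm long along tray x, 12 mm thick (y: pinch it across this) and 16 mm high; below it is open space between two posts 54 mm apart.
- rest: Fixed grey plastic rest for the scraper on the bare bench strip in front of the glass cover: an open-ended shallow trough 100 mm long (x) and 50 mm wide (y), 34 mm wide between its 8 mm high walls. Origin: centre of its underside. Rest and test panel swap places from run to run.
- rest_floor (a point): Centre of the trough's floor, 6 mm above the rest's origin; the scraper's foot stands here, its length along the rest's x, either way round; axes as the rest's.
- scraper_grip (a point): Loose light-wood scraper block with a black rubber foot, 130 g: foot 86 mm long (its x) and 22 mm thick (y), 26 mm high; on it a wooden handle 66 mm long, 20 mm thick (pinch it across y) that reaches to 66 mm above the underside. This point is in the handle, 46 mm above the underside; axes as the block's, z up.
- scraper_foot (a point): Centre of the scraper's underside, 46 mm below scraper_grip; same axes.
- panel_mid (a point): Centre (half-way up) of the loose plain aluminium test panel, 50 (x) x 125 (y) x 10 (z) mm, 0.17 kg, lying flat on the bare bench strip (surface z = 0; the glass cover's 8 mm step is at least 15 mm away on its far side). Lies with its centre 41 mm above the board's origin when it is flat on the board.
- panel: The same test panel; origin at the centre of its underside, axes as above.
- offcut_1_mid (a point): Centre of an aluminium offcut 60 (x) x 20 (y) x 8 mm, 20 g, lying loose on the board.
- offcut_2_mid (a point): Centre of an aluminium offcut 70 (x) x 20 (y) x 8 mm, 20 g, lying loose on the board.
- offcut_3_mid (a point): Centre of an aluminium offcut 65 (x) x 20 (y) x 8 mm, 20 g, lying loose on the board, farthest from the open end.
- offcut_1: Offcut 1; origin at the centre of its underside.
- offcut_2: Offcut 2; likewise.
- offcut_3: Offcut 3; likewise.
- scraper: The scraper block; origin at scraper_foot.
- vial_4: Bystander: brown screw vial, 30 mm across, 66 mm high, standing beyond the board. Origin: centre of its underside.
- beaker_50: Bystander: small glass beaker, 45 mm across, 58 mm high, right of the tray. Origin: centre of its underside.
- weight_200: Bystander: brass weight, 30 mm across, 44 mm high, at the right on the bare bench strip. Origin: centre of its underside.

How it is judged (in metres and radians):
On the way, in this order (a step that is already met when the one before it is completed fails the run):
1. the tray stands squarely and centrally under the board's open end (its lip at least 6 mm past the edge, within 13 mm of centre, within 0.12 rad) (x of tray_lip in the frame of board_edge between -0.013 and 0.013 m and y of tray_lip in the frame of board_edge above 0.006 m and angle between the y axis of tray and the y axis of board, either way round below 0.12 rad), for 0.2 s.
2. the gripper holds the scraper clear of its rest (distance between scraper_foot and rest_floor above 0.05 m and contact force between scraper and the fingers above 0.5 N), for 0.2 s.
3. all three offcuts are in the tray (x of offcut_1_mid in the frame of tray between -0.064 and 0.064 m and y of offcut_1_mid in the frame of tray between -0.05 and 0.05 m and z of each of offcut_1_mid, offcut_2_mid, offcut_3_mid in the frame of tray below 0.035 m and x of offcut_2_mid in the frame of tray between -0.064 and 0.064 m and y of offcut_2_mid in the frame of tray between -0.05 and 0.05 m and x of offcut_3_mid in the frame of tray between -0.064 and 0.064 m and y of offcut_3_mid in the frame of tray between -0.05 and 0.05 m), for 0.2 s.
4. the scraper stands upright in its rest, let go (horizontal distance between scraper_foot and rest_floor below 0.016 m and z of scraper_foot in the frame of rest_floor between -0.004 and 0.004 m and angle between scraper_foot's own z axis and vertical below 0.12 rad and contact force between scraper and the fingers below 0.1 N and linear speed of scraper below 0.03 m/s), for 0.2 s.
5. the panel lies flat in the middle of the board, lengthwise, let go (x of panel_mid in the frame of board between -0.02 and 0.02 m and y of panel_mid in the frame of board between -0.025 and 0.025 m and z of panel_mid in the frame of board between 0.037 and 0.045 m and angle between the y axis of panel and the y axis of board, either way round below 0.15 rad and contact force between panel and the fingers below 0.1 N and linear speed of panel below 0.02 m/s), for 0.2 s.
At the end, for the whole second after the job is handed in: Tray lip 6 mm or more under the open end, within 13 mm of centre and 0.12 rad of square; offcuts all in the tray; scraper upright in its rest within 16 mm of the middle; panel flat on the board within 20 mm across, 25 mm along, 0.15 rad of the rails; all released and still (all of step 1 and all of step 3 and all of step 4 and all of step 5); the robot touches nothing.
It fails at once if the gripper touches an offcut (contact force between any of offcut_1, offcut_2, offcut_3 and the fingers above 0.5 N or contact force between any of offcut_1, offcut_2, offcut_3 and the arm above 0.5 N).
It fails at once if the vial, beaker or weight is moved by more than 20 mm (distance of any of vial_4, beaker_50, weight_200 from where it was at the start of the episode above 0.02 m).
It fails at once if the panel is let go in the air above the board (contact force between panel and the fingers below 0.02 N and z of panel_mid in the frame of board above 0.06 m and x of panel_mid in the frame of board between -0.1 and 0.1 m and y of panel_mid in the frame of board between -0.13 and 0.13 m).
It also fails if it takes over 67 s, if anything falls off the work surface, if the arm or the gripper's body presses on something with over 40 N, if the wrist force passes 120 N, or if a joint passes its speed limit or range.

### The arm

A 6-joint arm with a two-finger parallel gripper is mounted at the origin on a cart in front of the work surface, level with it; the furniture and walls round the work are solid. World frame = base frame: x ahead of the robot, y to its left, z up, the work surface at z = 0. Lengths are in m, angles in degrees, forces in N, time in s.
With the tool pointing down it reaches from about 0.25 to 0.725 m from the base axis. Payload 9.7 kg.
Tool frame: the origin (TCP) lies midway between the tips of the shut fingers; the grasp point (between the pads) lies 19 mm behind it; z points along the fingers, y is the direction in which the jaws open and shut (so a half turn about z gives the same grasp; the last joint's range is limited). The gripper opens to 85 mm and grips with 20 to 120 N. Pads are 22 mm wide; open, the fingers measure 114 mm over their backs; the gripper's body (76 mm by 85 mm) begins 54 mm behind the grasp point. The pads swing forward as they close: fully open they stand 13 mm farther back than shut.
Start: joints at [-76.49, 4.979, 10.078, 95.1, 0, 90], TCP at [0.128, -0.535, 0.194] pointing down, gripper open.
Joint ranges: [-179.16, 179.16], [-48.56, 103.87], [-65.8, 70.77], [-126.05, 130.52], [-82.76, 87.17], [-180, 180]. Speed limits (degrees/s): [127.2, 127.2, 147.25, 180, 180, 180].

### API

Orientations are given as [roll, pitch, yaw] about the fixed x, y, z axes, in that order (R = Rz(yaw) Ry(pitch) Rx(roll)).
In Python, from workcell import bot, camera, recognise gives the robot as it stands. The module is installed in compiled form; this text tells all that it offers.
- The arm moves only by the tool apply_moves, never from a script. Its argument "targets" is one flat list of numbers, 7 for each row, row after row: the shift along the world's x, y, z in units of 30 mm (1.0 is 30 mm), then the turn, a rotation vector about the world's x, y, z in units of 6 degrees (1.0 is 6 degrees), then the opening, from 0 (shut) to 1 (fully open). A call has 1 to 5 rows; each row is the pose to reach, as a shift and turn from the pose commanded when the call began; what a row does not reach only later rows make up. A row lasts 1/10 s, in which the tool goes at most 50 mm and 8.59 degrees, less where a joint would pass 70% of its speed; a pose out of reach is approached as far as the arm can. A call with a gripper value outside its range is refused whole. The fingers move at their own pace and stop on an object; "newtons" is the grip in N (left out, the last holds). Time passes only in rows, so rows that repeat a pose let the fingers close. It gives the time, the measured TCP pose, the force and the opening at its end, in the units of the state.
- bot.get_obs(): the state, without advancing time (a new reading comes with each control period).
- camera(name): name is "scene" or "side" or "wrist"; returns a dict with "img" (384x512x3 uint8, red, green, blue), "intrinsics" (3x3 intrinsics, pixels), "k1" (the pictures are not rectified: a ray, as slopes to the right and down, at radius r is drawn at 1 + k1 r^2 times it, then the intrinsics apply), "origin" and "rotation" of the camera in the world. Camera axes: x right, y up, looking along -z (the intrinsics and any distortion apply to the point x, -y, -z); pixel columns grow to the right and rows downward; lengths in m; the calibration is good to about 2 mm. A picture is of the moment at which its call begins. There is no depth.
- bot.job_done(): hands the job in, once; it reports no verdict.
Trained networks look in the newest picture that a camera, given by its name, has taken for a name from the list of things; names that differ only in an ending like _2 or _b are one class to them, and where a whole thing is asked for, a point or a joint stands for the part that bears it (a point fixed in the world has none). Each returns a list of dicts, best first, with "conf" (0 to 1); they miss things now and then, are a little off and sometimes report something else, mostly with a low value. They report only what shows in the picture. A call takes as long as a camera call.
- recognise(query, camera): "box" ([left, top, right, bottom] in pixels, round what is visible of it).
The state is a dict: "time": time; "q": joint angles; "qd": joint speeds; "joint_efforts": joint torques, N m; "ee_pos": TCP position; "tcp_rot": TCP orientation; "wrist_force": force on the tool from outside, world axes, zero at the start; "torque": the same for the moment, N m; "opening": finger opening in m.
Only numpy, scipy, OpenCV 4.12 (cv2) and the standard library are available. Lean on these libraries where they do the work, as an engineer would, in place of code of your own. Each camera call takes 0.05 s, during which the arm holds its last target.

## Working session

There is one attempt and no reset: what is moved stays moved. The work goes in short steps, Python scripts to look and compute and a tool call to move; the robot and the scene stay as the last step left them, time stands still between calls to the robot, and variables do not carry over. Pictures are saved under pics/ and viewed, and the job is handed in when it is done.

Besides the shell and the picture viewer there is one more tool, called after ">>>" as name(argument=value, ...), one argument or row to a line, values as JSON. apply_moves: Moves the arm, as the interface text tells. Its arguments: {"type":"object","properties":{"targets":{"type":"array"},"newtons":{"type":"number"}},"required":["targets"]}

```bash
mkdir -p pics
python3 - <<'E'
from workcell import bot,camera,recognise
import cv2,pickle
print(bot.get_obs())
d={}
for n in ["scene","side","wrist"]:
    c=camera(n); cv2.imwrite(f"pics/{n}0.png",c["img"][:,:,::-1]); d[n]=c
    print(n,c["intrinsics"].tolist(),c["k1"],c["origin"],c["rotation"].tolist() if hasattr(c["rotation"],'tolist') else c["rotation"])
pickle.dump(d,open("c0.pkl","wb"))
E
```

```text
{'time': 0.0, 'q': array([-7.64899196e+01,  5.01258371e+00,  1.00323028e+01,  9.50986915e+01,
        2.21114100e-03,  9.00005716e+01]), 'qd': array([-0.13582788, -0.0229468 , -0.00288722,  0.05574051,  0.04863936,
       -0.1025809 ]), 'joint_efforts': array([-5.21439506e-04, -5.20384526e+01,  4.64803898e+01,  1.61192886e-02,
       -5.22390314e-05, -7.52912740e-06]), 'ee_pos': array([ 0.12843445, -0.53450042,  0.1933496 ]), 'tcp_rot': array([-1.79921028e+02, -2.21035105e-03,  1.35095057e+01]), 'wrist_force': array([0.35987586, 0.07247788, 0.48354588]), 'torque': array([-0.00470458, -0.00962326, -0.01438224]), 'opening': 0.08544959814612245}
scene [[449.5806857415956, 0.0, 256.7908470100818], [0.0, 449.5806857415956, 199.27826152789416], [0.0, 0.0, 1.0]] -0.07402090401827637 [ 0.09401246 -0.80765882  0.62049747] [50.69806522482506, -1.291607364125232, -38.62924411740097]
side [[471.03247405745225, 0.0, 260.7970574293677], [0.0, 471.03247405745225, 193.8434826609623], [0.0, 0.0, 1.0]] -0.0020135000135130072 [0.22893951 0.46403673 0.68092978] [54.958627205956454, -1.409509848941016, -158.99249916820565]
wrist [[334.6658850028641, 0.0, 257.6308642696236], [0.0, 334.6658850028641, 187.98057079820583], [0.0, 0.0, 1.0]] -0.0787671491512211 [ 0.20851811 -0.51450334  0.37418239] [-18.553350360989857, 0.08976865410194047, -76.52101860050094]
```

View pics/scene0.png

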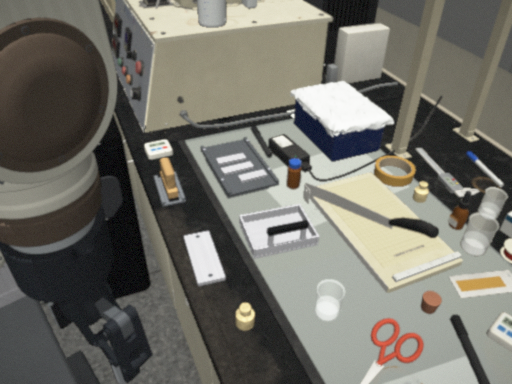

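View pics/side0.png

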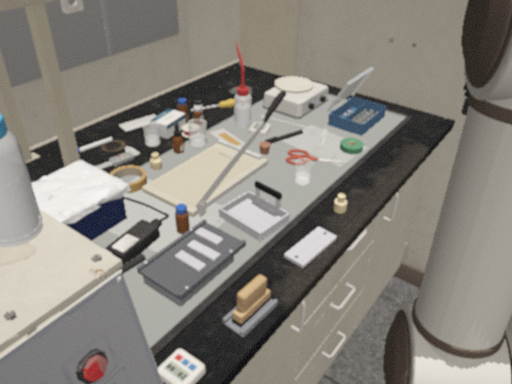

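View pics/wrist0.png

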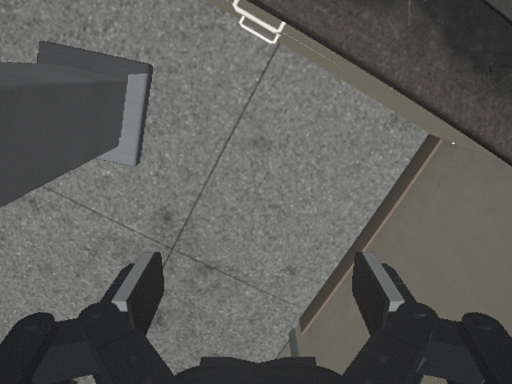

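```bash
cat > h.py <<'E'
import numpy as np,cv2,pickle
from scipy.spatial.transform import Rotation as Ro
from scipy.optimize import least_squares
def RR(c): return Ro.from_euler('xyz',np.array(c["rotation"],float),degrees=True).as_matrix() if np.size(c["rotation"])==3 else np.array(c["rotation"])
def proj(c,P):
    P=np.atleast_2d(P); p=(P-c["origin"])@RR(c); x=p[:,0]/-p[:,2]; y=-p[:,1]/-p[:,2]
    f=1+c["k1"]*(x*x+y*y); K=c["intrinsics"]
    return np.c_[K[0][0]*x*f+K[0][2],K[1][1]*y*f+K[1][2]]
def onz(c,uv,z):
    uv=np.atleast_2d(np.array(uv,float));K=c["intrinsics"]
    d=np.c_[(uv[:,0]-K[0][2])/K[0][0],(uv[:,1]-K[1][2])/K[1][1]]; s=d.copy()
    for _ in range(20): s=d/(1+c["k1"]*(s**2).sum(1))[:,None]
    r=np.c_[s[:,0],-s[:,1],-np.ones(len(s))]@RR(c).T
    return c["origin"]+r*((z-c["origin"][2])/r[:,2])[:,None]
def crop(c,box,k,name):
    l,t,r,b=box; cv2.imwrite("pics/"+name,cv2.resize(c["img"][t:b,l:r,::-1],None,fx=k,fy=k,interpolation=cv2.INTER_CUBIC))
def X(x,y,yaw,z,pts):  # pts local
    pts=np.atleast_2d(np.array(pts,float)); a=np.radians(yaw);R=np.array([[np.cos(a),-np.sin(a),0],[np.sin(a),np.cos(a),0],[0,0,1]])
    return pts@R.T+[x,y,z]
E
python3 - <<'E'
from h import *
d=pickle.load(open("c0.pkl","rb"))
crop(d["scene"],(190,125,350,265),5,"s1.png")
crop(d["scene"],(140,130,240,300),3,"s2.png")
crop(d["side"],(130,170,300,300),4,"d1.png")
crop(d["side"],(210,210,350,340),4,"d2.png")
E
```

```text
(no output)
```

View pics/s1.png

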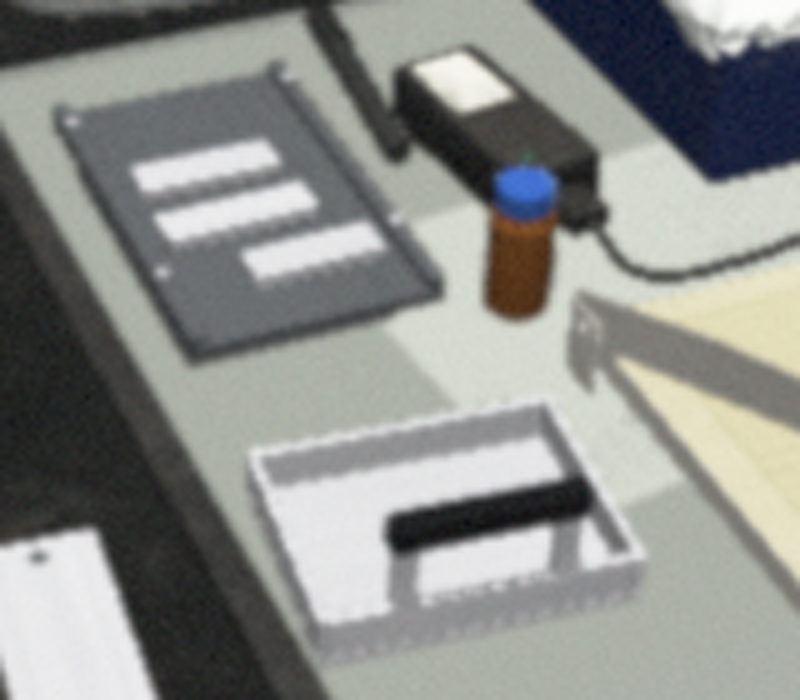

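View pics/s2.png

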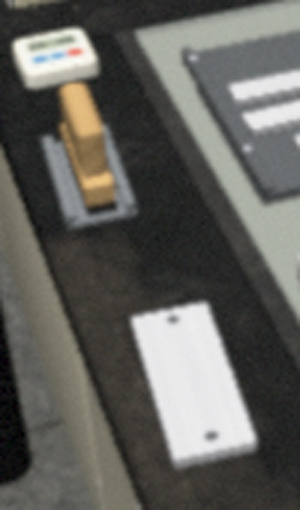

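View pics/d1.png

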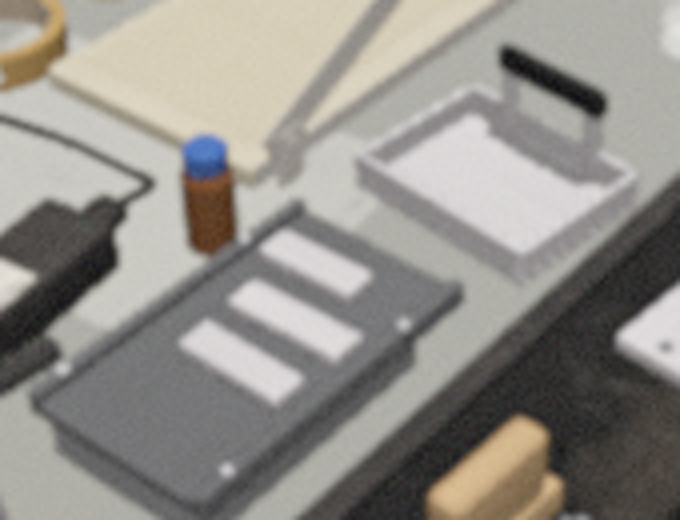

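View pics/d2.png

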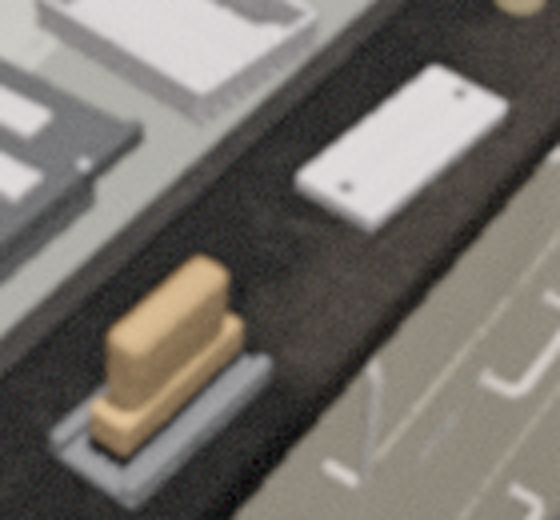

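```bash
cat > fit.py <<'E'
from h import *
d=pickle.load(open("c0.pkl","rb"))
S=lambda o,k,pts:[(o[0]+a/k,o[1]+b/k) for a,b in pts]
s1=lambda p:S((190,125),5,p); s2=lambda p:S((140,130),3,p); d1=lambda p:S((130,170),4,p); d2=lambda p:S((210,210),4,p)
def fit(name,z,local,sc,sd,x0):
    obs=[(d["scene"],[i for i,v in enumerate(sc) if v],np.array([v for v in sc if v])),(d["side"],[i for i,v in enumerate(sd) if v],np.array([v for v in sd if v]))]
    local=np.array(local,float)
    f=lambda p:np.concatenate([(proj(c,X(p[0],p[1],p[2]*100,z,local[i]))-o).ravel() for c,i,o in obs if len(i)])
    r=least_squares(f,x0,loss='soft_l1'); p=r.x
    print(name,np.round([p[0],p[1],p[2]*100],4),"res",np.round(r.fun,1)); return p[0],p[1],p[2]*100
q=lambda a,b,z:[(-a,b,z),(a,b,z),(a,-b,z),(-a,-b,z)]
out={}
out["board"]=fit("board",.008,q(.058,.095,.042),s1([(57,103),(280,65),(443,282),(190,350)]),d1([(200,502),(35,387),(298,203),(460,286)])and [None]+d1([(35,387),(298,203),(462,286)]),[.45,0,0])
out["tray"]=fit("tray",.008,q(.065,.05,.024),s1([(250,450),(548,400),(647,562),(318,630)]),d1([(520,260),(358,157),(478,83),(636,170)]),[.45,-.2,0])
out["panel"]=fit("panel",.0,q(.025,.0625,.010),s2([(130,317),(208,303),(257,443),(177,460)]),d2([(298,180),(435,63),(508,103),(372,222)])and d2([(372,222),(298,180),(435,63),(508,103)]),[.3,-.2,0])
# rest x along strip: local (x=+-.05,y=+-.025); yaw ~ -90ish
a,b=.05,.025
out["rest"]=fit("rest",0,[(-a,-b,.014),(-a,b,.014),(a,b,.014),(a,-b,.014)],s2([(42,137),(110,128),(135,207),(68,220)])[:1]+[None]+s2([(135,207),(68,220)]),d2([(130,490),(52,438),(190,350),(270,360)])[:2]+[None]+d2([(270,357)]),[.28,.08,-.9])
out["hbar"]=fit("scr",.006,[(-.033,-.01,.066),(-.033,.01,.066),(.033,.01,.066),(.033,-.01,.066)],[None]*4,d2([(134,352),(110,330),(203,255),(228,265)]),[.28,.08,-.9])
for n,sc,sd in [(0,[(135,163),(265,140),(283,160),(143,193)],[(285,405),(178,342),(205,320),(303,378)]),
 (1,[(152,215),(305,180),(322,203),(165,242)],[(340,362),(228,300),(252,280),(363,335)]),
 (2,[(240,250),(370,222),(387,245),(258,280)],[(348,298),(260,247),(280,227),(373,272)])]:
    fit("off%d"%n,.044,q([.0325,.035,.03][n],.01,.008),s1(sc),d1(sd),[.4,0,0])
pickle.dump(out,open("fit.pkl","wb"))
for nm in ["scene","side"]:
    im=cv2.resize(d[nm]["img"][:,:,::-1],None,fx=4,fy=4,interpolation=cv2.INTER_CUBIC)
    def L(pts,col):
        p=(proj(d[nm],pts)*4+1.5).astype(int); cv2.polylines(im,[p.reshape(-1,1,2)],True,col,1)
    for k,z,a,b,hs in [("board",.008,.058,.095,[.028,.042]),("tray",.008,.065,.05,[0,.024]),("panel",0,.025,.0625,[0,.01]),("rest",0,.05,.025,[0,.014]),("rest",.006,.043,.011,[0,.026]),("rest",.006,.033,.01,[.066])]:
        for h in hs: L(X(*out[k],z,q(a,b,h)),(0,0,255) if h==hs[-1] else (0,255,0))
    L(X(*out["tray"],.008,[(-.04,-.046,.058),(.04,-.046,.058)]),(255,0,0))
    if nm=="scene": cv2.imwrite("pics/of.png",im[480:1160,560:1300])
    else: cv2.imwrite("pics/og.png",im[640:1360,520:1400][:, :790])
E
python3 fit.py
```

```text
board [  0.586   -0.1433 -15.7563] res [-1.7  0.2 -0.3 -1.5  0.5 -0.9 -0.6 -2.1 -1.4 -0.9  0.6 -3.1  1.7 -2.1]
tray [  0.5362  -0.3417 -21.8785] res [-1.1 -0.1  0.7 -1.1 -0.2 -0.7 -0.4 -1.   0.6 -2.7 -0.3 -2.3 -0.1 -1.3
  1.5 -0.2]
panel [  0.3886  -0.3023 -19.9665] res [ 0.1  0.2 -0.9 -0.4 -0.1 -0.8 -1.1  0.1  0.2 -1.5 -0.3 -2.1 -0.3 -0.3
 -0.1 -0.7]
rest [ 4.415000e-01 -8.290000e-02 -1.076013e+02] res [-1.1 -0.4  0.  -2.2 -0.8 -1.6  0.8 -0.5 -1.  -2.   0.4 -0.6]
scr [ 4.398000e-01 -8.560000e-02 -1.087455e+02] res [ 0.8  0.2 -1.9 -0.1 -0.7 -1.7  1.6  1. ]
off0 [  0.5836  -0.121  -15.33  ] res [-1.6  0.4 -0.7 -0.8 -1.  -0.3 -0.2 -0.9 -2.2 -2.2 -0.2 -0.8  0.3 -0.8
  0.4 -1.3]
off1 [  0.5728  -0.1578 -13.3989] res [-0.5 -0.2 -1.9 -0.4 -1.5 -0.3  0.3 -0.6 -0.8 -2.  -0.  -0.6  0.6 -0.9
 -0.1 -0.9]
off2 [  0.583   -0.2015 -14.2676] res [-0.3 -0.  -0.8 -0.7 -0.3 -0.3 -0.2 -0.8 -0.1 -2.  -0.4 -0.7  1.  -0.5
 -0.1 -0.6]
```

Run:
```python
import cv2
for n in ["of","og"]:
    i=cv2.imread(f"pics/{n}.png"); print(i.shape); cv2.imwrite(f"pics/{n}.png",cv2.resize(i,None,fx=min(1,600/i.shape[0]),fy=min(1,600/i.shape[0])))
```

```text
(680, 740, 3)
(720, 790, 3)
```

View pics/of.png

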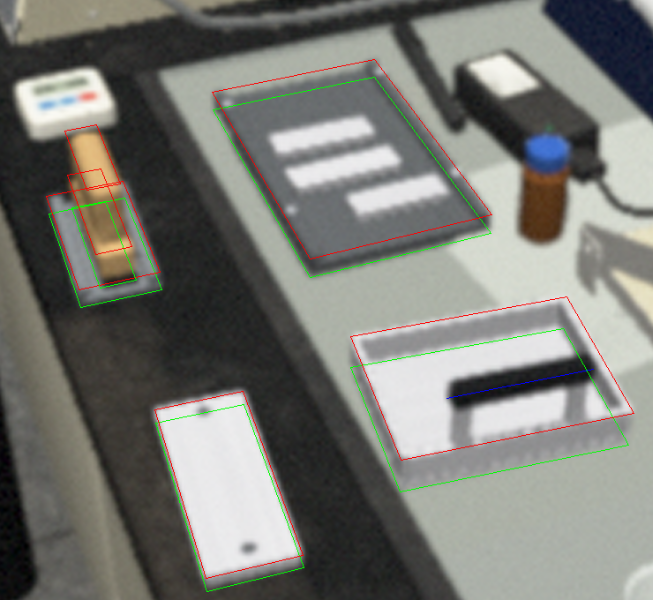

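View pics/og.png

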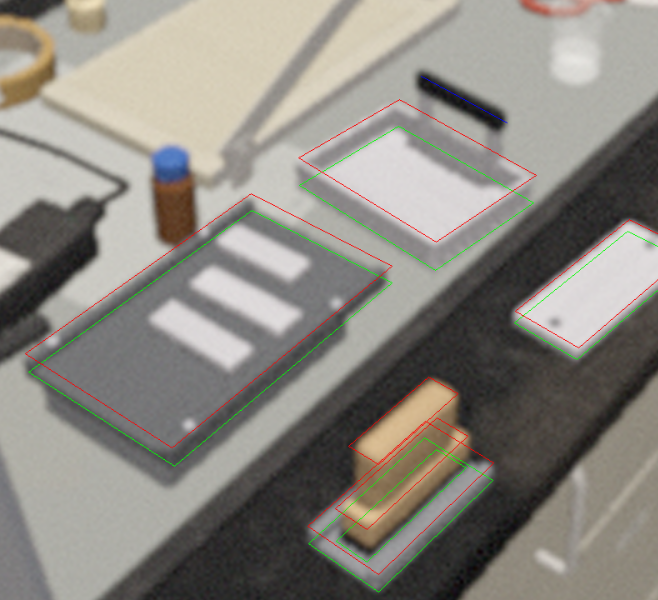

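```bash
cat > mv.py <<'E'
from h import *
from workcell import bot,camera,recognise
def rel(x,y,z,yaw):
    o=bot.get_obs(); p=o["ee_pos"]; t=o["tcp_rot"]
    dy=(yaw-t[2]+90)%180-90
    print("t",o["time"],"pos",np.round(p,4),"rot",np.round(t,1),"units",np.round((np.array([x,y,z])-p)/.03,3),"turn",round(dy/6,3),"q6",round(o["q"][5],1))
E
python3 - <<'E'
from mv import *
f=pickle.load(open("fit.pkl","rb"))
h=X(*f["tray"],.008,[(0,-.046,.058)])[0]; print(h)
rel(h[0],h[1],.14,f["tray"][2])
E
```

```text
[ 0.51910783 -0.38435738  0.066     ]
t 0.15 pos [ 0.1284 -0.5346  0.1935] rot [-179.9    0.    13.5] units [13.022  5.007 -1.785] turn -5.898 q6 90.0
```

>>> apply_moves(
  targets=[7,2.7,0,0,0,-4,1,7,2.7,0,0,0,-4,1,7,2.7,0,0,0,-4,1,7,2.7,0,0,0,-4,1,7,2.7,0,0,0,-4,1],
)

```text
time: 0.65
ee_pos: [0.3407, -0.4524, 0.1938]
tcp_rot: [-180.0, 0.0, -10.5]
wrist_force: [0.0, -1.2, -0.1]
opening: 0.0851
```

>>> apply_moves(
  targets=[6,2.3,-0.5,0,0,-1.9,1,6,2.3,-1,0,0,-1.9,1,6,2.3,-1.5,0,0,-1.9,1,6,2.3,-1.8,0,0,-1.9,1,6,2.3,-1.8,0,0,-1.9,1],
)

```text
time: 1.15
ee_pos: [0.5213, -0.3815, 0.1354]
tcp_rot: [-179.9, 0.3, -21.6]
wrist_force: [-1.4, 0.6, -1.5]
opening: 0.0854
```

Run:
```python
from mv import *
f=pickle.load(open("fit.pkl","rb"))
c=camera("wrist");pickle.dump(c,open("w1.pkl","wb")); im=c["img"][:,:,::-1].copy()
h=X(*f["tray"],.008,[(0,-.046,.058)])[0]
rel(h[0],h[1],.047,f["tray"][2])
im=cv2.resize(im,None,fx=1.5,fy=1.5,interpolation=cv2.INTER_CUBIC)
q=lambda a,b,z,y0=0:[(-a,b+y0,z),(a,b+y0,z),(a,-b+y0,z),(-a,-b+y0,z)]
for k,z,pts,col in [("tray",.008,q(.065,.05,.024),(0,0,255)),("tray",.008,q(.04,.006,.066,-.046),(255,0,0)),("board",.008,q(.058,.095,.042),(0,255,0))]:
    cv2.polylines(im,[((proj(c,X(*f[k],z,pts))+.5)*1.5-.5).astype(int).reshape(-1,1,2)],True,col,1)
cv2.imwrite("pics/w1.png",im)
```

```text
t 1.2 pos [ 0.5201 -0.3824  0.1366] rot [-179.9    0.2  -21.7] units [-0.035 -0.065 -2.988] turn -0.032 q6 165.4
```

View pics/w1.png

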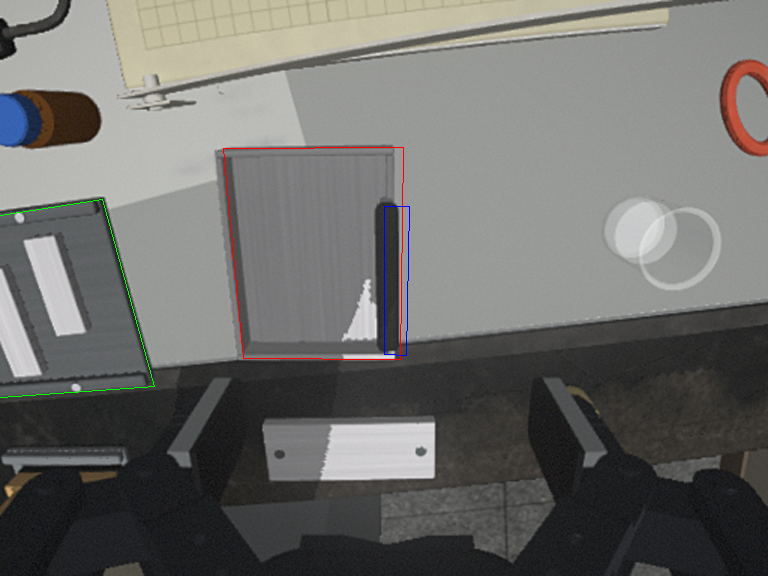

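Run:
```python
from h import *
c=pickle.load(open("w1.pkl","rb"))
crop(c,(130,85,290,250),5,"w1c.png")
i=cv2.imread("pics/w1c.png");print(i.shape);cv2.imwrite("pics/w1c.png",i[:600] if 0 else cv2.resize(i,None,fx=.7,fy=.7,interpolation=cv2.INTER_AREA))
```

```text
(825, 800, 3)
```

View pics/w1c.png

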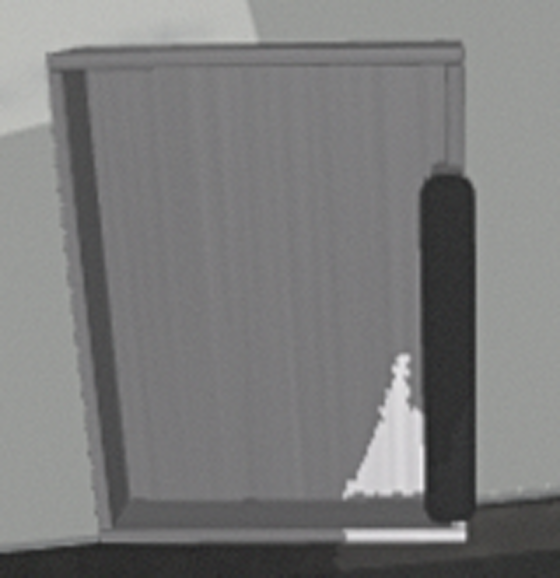

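Run:
```python
from mv import *
c=pickle.load(open("w1.pkl","rb")); f=pickle.load(open("fit.pkl","rb"))
P=lambda l:(np.array(l)+.5)/3.5-.5+[130,85]
a,b=.065,.05
rim=[(a,b,.024),(a,-b,.024),(-a,-b,.024),(-a,b,.024)]
o1=P([(48,53),(464,45),(466,542),(100,542)])
han=[(.04,-.040,.066),(.04,-.052,.066),(-.04,-.052,.066),(-.04,-.040,.066)]
o2=P([(421,173),(474,173),(476,522),(425,522)])
L=np.array(rim+han);O=np.r_[o1,o2]
r=least_squares(lambda p:(proj(c,X(p[0],p[1],p[2]*100,.008,L))-O).ravel(),[.53,-.34,-.2]);p=r.x*[1,1,100]
print(p,np.round(r.fun,1)); f["tray"]=tuple(p)
pickle.dump(f,open("fit.pkl","wb"))
h=X(*p,.008,[(0,-.046,.058)])[0]; print(h)
rel(h[0],h[1],.047,p[2])
```

```text
[  0.5388128   -0.33784507 -20.97167611] [-1.3 -1.1 -0.1 -1.2  0.4 -1.3  0.2 -0.6 -0.7  1.2  0.7  1.   0.6  0.7
  0.2  0.9]
[ 0.5223491  -0.38079791  0.066     ]
t 1.2 pos [ 0.5201 -0.3824  0.1366] rot [-179.9    0.2  -21.7] units [ 0.074  0.053 -2.988] turn 0.119 q6 165.4
```

>>> apply_moves(
  targets=[0.08,0.03,-1.5,0,0,0.12,1,0.08,0.03,-3,0,0,0.12,1,0.08,0.03,-3,0,0,0.12,1,0.08,0.03,-3,0,0,0.12,0,0.08,0.03,-3,0,0,0.12,0],
  newtons=40,
)

```text
time: 1.7
ee_pos: [0.5217, -0.3852, 0.0537]
tcp_rot: [179.9, -0.2, -21.2]
wrist_force: [0.2, -0.2, 0.9]
opening: 0.0587
```

>>> apply_moves(
  targets=[0,0,0,0,0,0,0,0,0,0,0,0,0,0,0,0,0,0,0,0,0],
)

```text
time: 2.0
ee_pos: [0.5213, -0.3842, 0.0512]
tcp_rot: [180.0, -0.1, -21.2]
wrist_force: [0.2, 0.0, 0.5]
opening: 0.0123
```

Run:
```python
from mv import *
f=pickle.load(open("fit.pkl","rb"))
c=camera("wrist");pickle.dump(c,open("w2.pkl","wb"))
b=f["board"]
# goal tray: lip 15mm past edge, centred
tgt=X(*b,.008,[(0,-.095+.015-.05-.046,.058)])[0]; print(tgt)
rel(tgt[0],tgt[1],.048,b[2])
im=cv2.resize(c["img"][:,:,::-1],None,fx=1.5,fy=1.5,interpolation=cv2.INTER_CUBIC)
cv2.imwrite("pics/w2.png",im)
c=camera("scene");crop(c,(140,110,340,280),4,"s3.png")
```

```text
[ 0.53821298 -0.31271582  0.066     ]
t 2.05 pos [ 0.5211 -0.3841  0.0508] rot [ 1.80e+02 -1.00e-01 -2.12e+01] units [ 0.569  2.38  -0.094] turn 0.902 q6 164.8
```

View pics/w2.png

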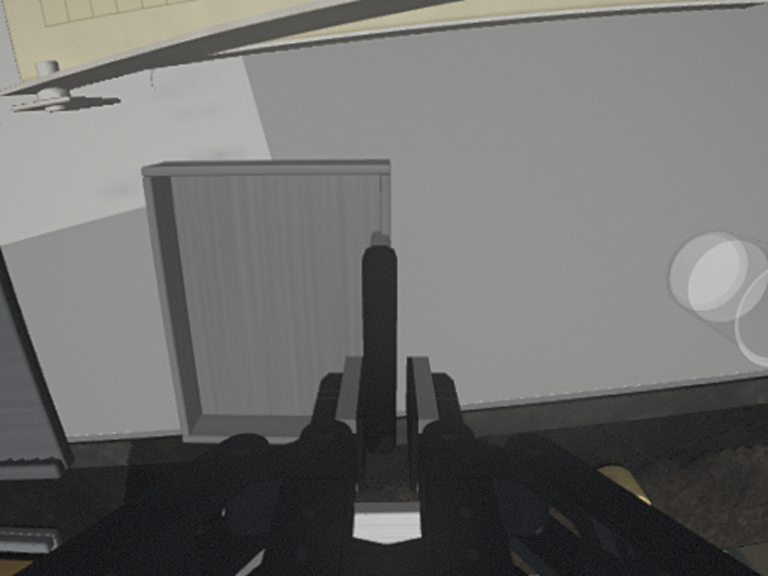

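View pics/s3.png

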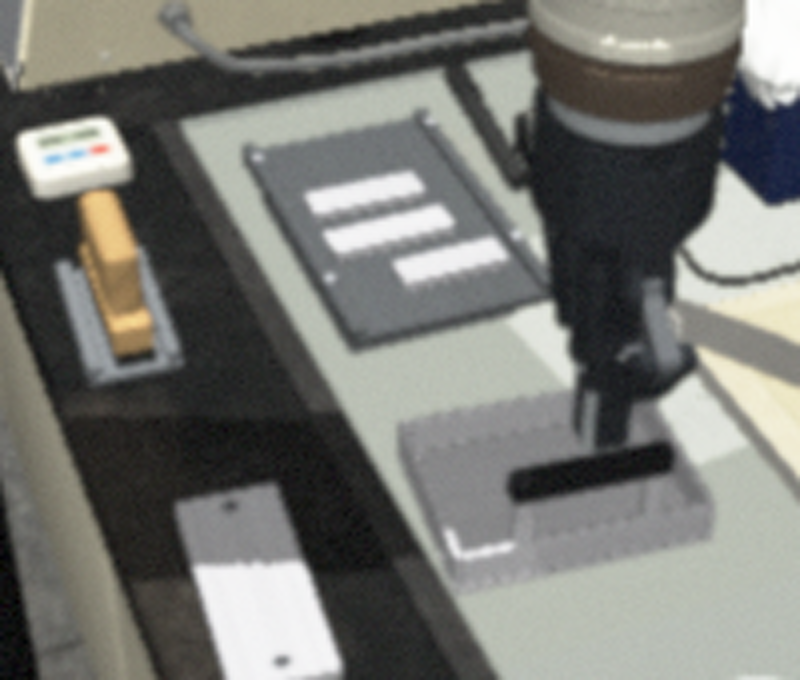

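Run:
```python
from mv import *
f=pickle.load(open("fit.pkl","rb"))
w=pickle.load(open("w2.pkl","rb")); o=bot.get_obs()
s=pickle.load(open("c0.pkl","rb"))["scene"]
h=X(*f["tray"],.008,[(0,-.046,.066),(.04,-.046,.066),(-.04,-.046,.066)])
p=o["ee_pos"]; print(p,o["opening"],o["q"],w["origin"],w["rotation"])
for P in [p,p+[0,0,.019],p+[0,0,.054],*h]:
    print(np.round((proj(w,P)+.5)*1.5), np.round((proj(s,P)-[140,110]+.5)*4))
```

```text
[ 0.52103562 -0.38397705  0.05053052] 0.00022880756380415677 [-3.63873474e+01  1.78402526e+01  9.13148610e+00  8.12605992e+01
 -2.00916502e-03  1.64780984e+02] [ 0.59784738 -0.41241308  0.23208078] [-1.84723811e+01 -2.81977785e-02 -1.11203975e+02]
[[390. 334.]] [[592. 498.]]
[[391. 356.]] [[595. 467.]]
[[391. 409.]] [[600. 409.]]
[[381. 361.]] [[593. 455.]]
[[380. 251.]] [[674. 439.]]
[[382. 455.]] [[509. 472.]]
```

Run:
```python
from mv import *
w=camera("wrist"); crop(w,(200,130,320,380),3,"w3.png")
s=camera("scene"); crop(s,(230,130,330,270),5,"s4.png")
d=camera("side"); crop(d,(180,120,300,250),5,"d4.png")
print(bot.get_obs()["opening"],bot.get_obs()["ee_pos"])
i=[cv2.imread("pics/"+n) for n in ["w3.png","s4.png","d4.png"]]
i=[cv2.resize(a,(260,int(a.shape[0]*260/a.shape[1]))) for a in i]
H=max(a.shape[0] for a in i); cv2.imwrite("pics/m4.png",np.hstack([np.pad(a,((0,H-a.shape[0]),(0,0),(0,0))) for a in i]))
```

```text
-0.0001272765829508002 [ 0.52090449 -0.38382332  0.05010193]
```

View pics/m4.png

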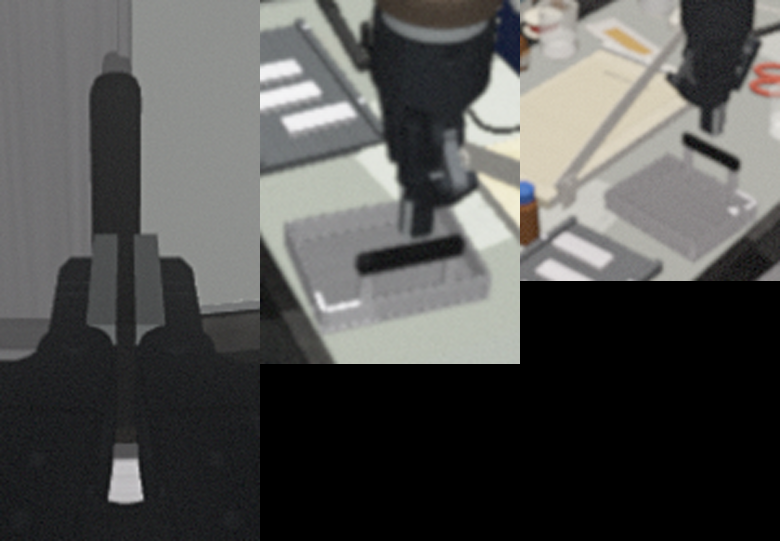

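Run:
```python
from mv import *
w=camera("wrist"); crop(w,(180,130,340,300),4,"w5.png")
s=camera("scene"); crop(s,(230,130,330,230),6,"s5.png")
o=bot.get_obs();print(o["opening"],o["ee_pos"],o["wrist_force"],o["joint_efforts"])
p=o["ee_pos"]
for k in [0,.01,.02,.03,.04]: print(k,(proj(w,p+[0,0,k])-[180,130]+.5)*4,(proj(s,p+[0,0,k])-[230,130]+.5)*6)
```

```text
-0.0001413579717913286 [ 0.52085376 -0.38380077  0.04999799] [-0.29538575 -0.53930618  0.2348426 ] [-5.37223154e-03 -6.64790082e+01  4.69613206e+01  5.93232471e-03
 -4.49272943e-05 -1.12585187e-04]
0 [[321.46430695 369.89935598]] [[346.6667833  627.96596974]]
0.01 [[321.91557105 399.34010393]] [[348.84096638 604.12113239]]
0.02 [[322.41345988 431.86286125]] [[351.04720497 579.89815927]]
0.03 [[322.96541896 467.9673424 ]] [[353.28612956 555.2888849 ]]
0.04 [[323.58051822 508.26438791]] [[355.55838399 530.2849379 ]]
```

View pics/w5.png

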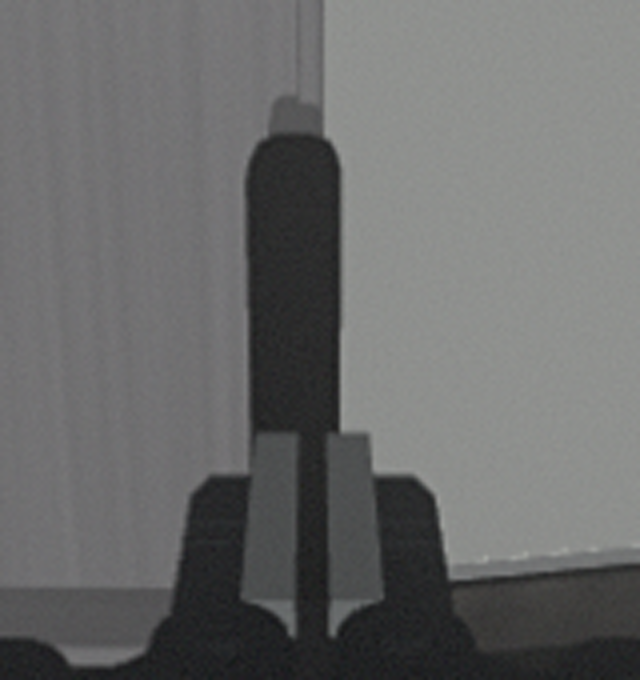

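View pics/s5.png

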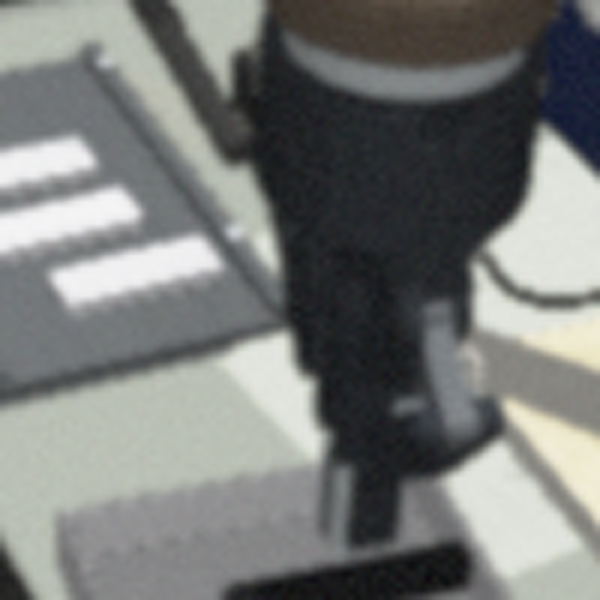

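>>> apply_moves(
  targets=[0.05,0.1,0,0,0,0,1,0.05,0.1,0,0,0,0,1,0.05,0.1,0,0,0,0,1,0.05,0.1,0,0,0,0,1,0.05,0.1,-0.6,0,0,0,1],
)

```text
time: 2.85
ee_pos: [0.5236, -0.3818, 0.0345]
tcp_rot: [179.9, -0.2, -21.2]
wrist_force: [1.0, 0.0, 0.2]
opening: 0.0725
```

Run:
```python
from mv import *
w=camera("wrist"); cv2.imwrite("pics/w6.png",cv2.resize(w["img"][:,:,::-1],None,fx=1.5,fy=1.5))
s=camera("scene"); crop(s,(230,130,330,230),6,"s6.png")
o=bot.get_obs();print(o["opening"],o["ee_pos"],o["wrist_force"])
```

```text
0.08434902247439488 [ 0.52142021 -0.38020645  0.02997553] [-0.25323711  0.45790723 -0.05994874]
```

View pics/s6.png

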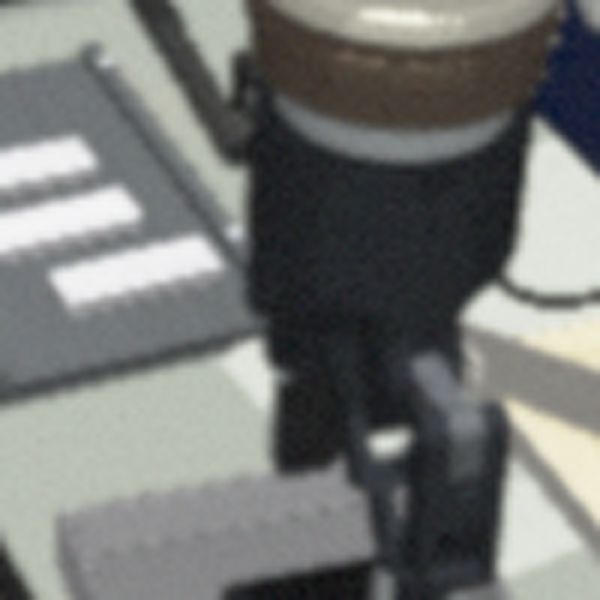

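View pics/w6.png

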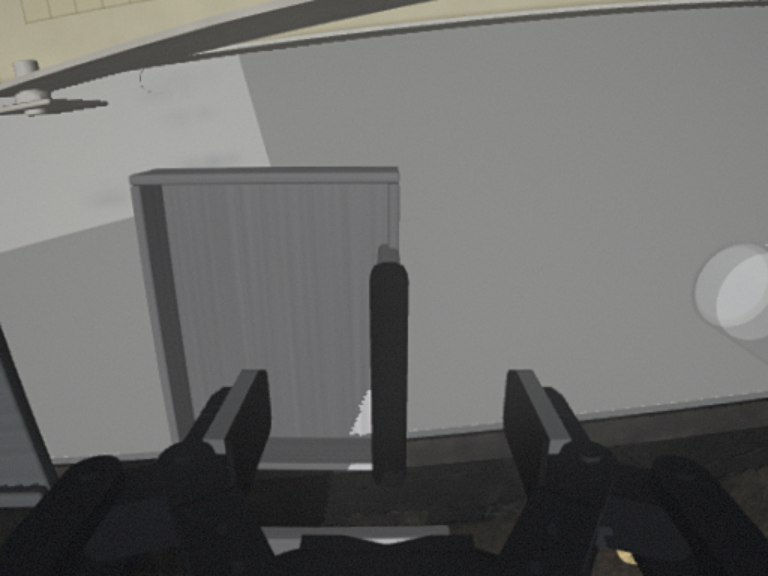

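>>> apply_moves(
  targets=[0,0,-0.4,0,0,0,1,0,0,-0.4,0,0,0,1,0,0,-0.4,0,0,0,0,0,0,-0.4,0,0,0,0,0,0,-0.4,0,0,0,0],
)

```text
time: 3.45
ee_pos: [0.5226, -0.3811, 0.0206]
tcp_rot: [180.0, -0.0, -21.2]
wrist_force: [0.8, 0.3, 0.4]
opening: 0.044
```

>>> apply_moves(
  targets=[0,0,0,0,0,0,0,0,0,0,0,0,0,0,0,0,0,0,0,0,0,0,0,0,0,0,0,0],
)

```text
time: 3.85
ee_pos: [0.5225, -0.3812, 0.0205]
tcp_rot: [180.0, -0.0, -21.2]
wrist_force: [-1.0, -0.4, 3.5]
opening: 0.0109
```

Run:
```python
from mv import *
w=camera("wrist"); cv2.imwrite("pics/w7.png",cv2.resize(w["img"][:,:,::-1],None,fx=1.5,fy=1.5))
s=camera("scene"); crop(s,(230,150,330,250),6,"s7.png")
o=bot.get_obs();print(o["opening"],o["ee_pos"],o["wrist_force"])
```

```text
0.011300334529727764 [ 0.52253036 -0.38118133  0.020501  ] [-1.6667375  -2.22804023  3.59820974]
```

View pics/s7.png

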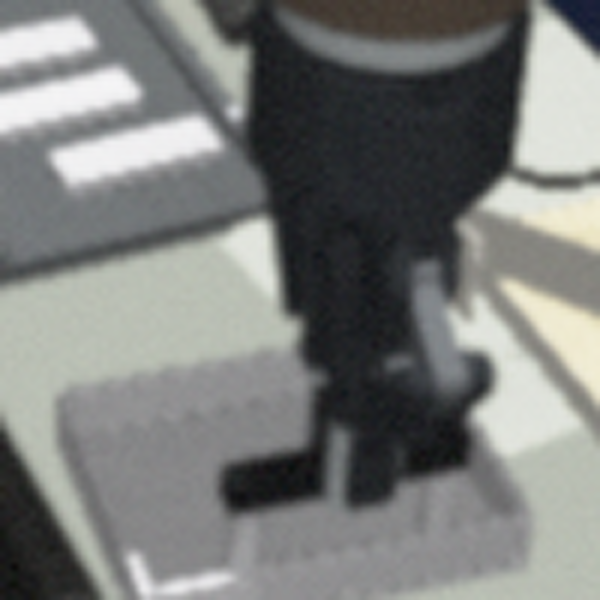

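View pics/w7.png

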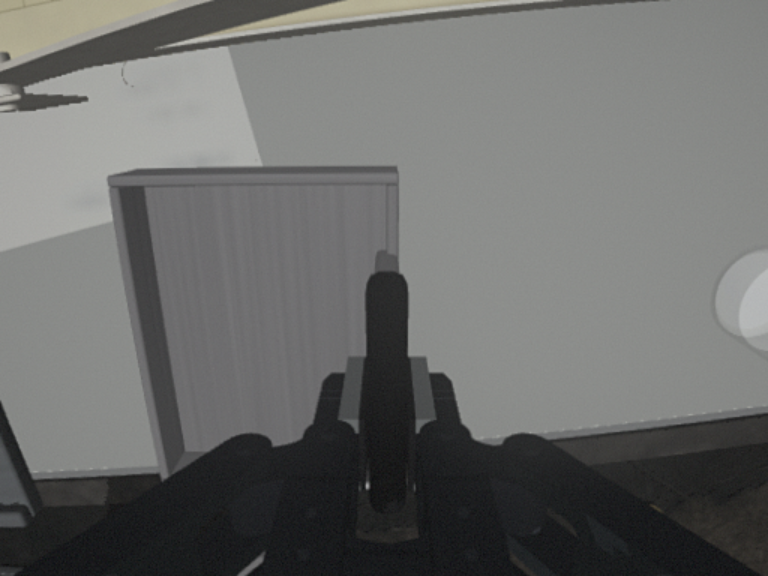

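>>> apply_moves(
  targets=[0.05,0.2,0.02,0,0,0.1,0,0.12,0.45,0.02,0,0,0.2,0,0.18,0.7,0.02,0,0,0.3,0,0.24,0.95,0.02,0,0,0.4,0,0.3,1.2,0.02,0,0,0.5,0],
  newtons=60,
)

```text
time: 4.45
ee_pos: [0.5315, -0.344, 0.0206]
tcp_rot: [180.0, 0.0, -18.1]
wrist_force: [-0.1, -3.6, 0.1]
opening: 0.0105
```

>>> apply_moves(
  targets=[0.05,0.22,0,0,0,0.1,0,0.1,0.45,0,0,0,0.2,0,0.15,0.67,0,0,0,0.3,0,0.2,0.9,0,0,0,0.4,0,0.2,0.9,0,0,0,0.4,0],
)

```text
time: 4.95
ee_pos: [0.5377, -0.3163, 0.0206]
tcp_rot: [-179.9, 0.0, -15.7]
wrist_force: [0.9, 3.0, 0.1]
opening: 0.0101
```

Run:
```python
from mv import *
w=camera("wrist"); s=camera("scene"); d=camera("side");pickle.dump(dict(scene=s,side=d,wrist=w),open("c8.pkl","wb"))
f=pickle.load(open("fit.pkl","rb")); t=X(*f["board"],.008,[(0,-.130-.046,.058)])[0]
rel(t[0],t[1],.02,f["board"][2])
o=bot.get_obs();print(o["opening"],o["wrist_force"])
cv2.imwrite("pics/w8.png",cv2.resize(w["img"][:,:,::-1],None,fx=1.5,fy=1.5))
crop(s,(180,130,330,250),5,"s8.png");crop(d,(130,160,300,280),4,"d8.png")
```

```text
t 5.1 pos [ 0.5375 -0.3171  0.0206] rot [-179.9    0.   -15.7] units [ 0.024  0.146 -0.019] turn -0.003 q6 165.2
0.01032828458313298 [-0.00473073  2.22584983  0.35033659]
```

View pics/w8.png

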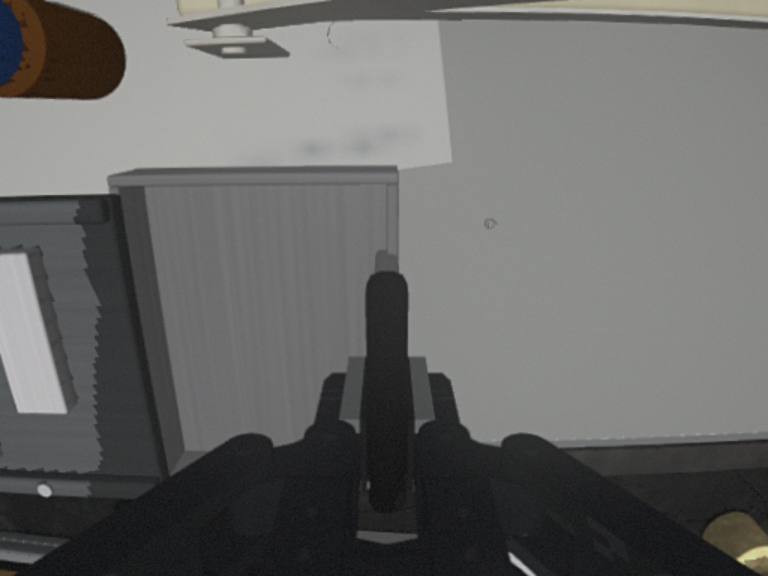

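View pics/s8.png

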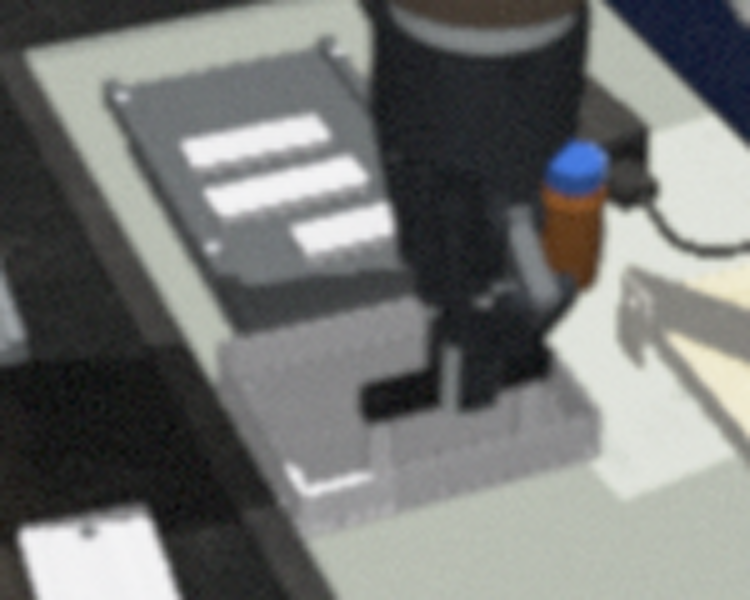

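View pics/d8.png

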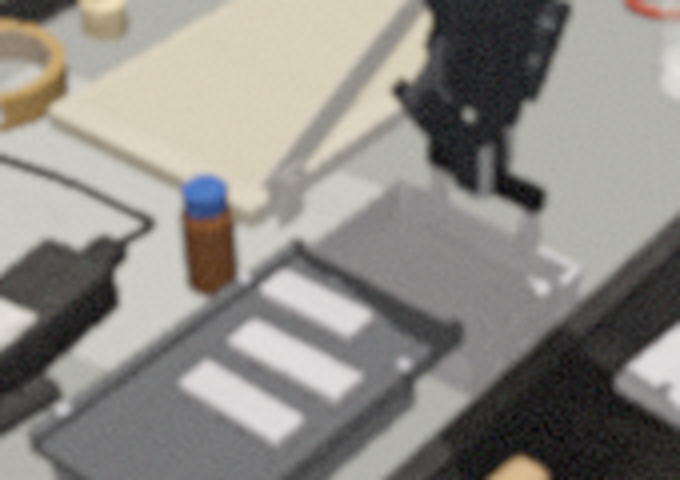

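>>> apply_moves(
  targets=[0.03,0.13,0,0,0,0,0,0.04,0.17,0,0,0,0,0,0.04,0.17,0,0,0,0,0],
)

```text
time: 5.4
ee_pos: [0.5385, -0.3129, 0.0206]
tcp_rot: [180.0, 0.0, -15.8]
wrist_force: [0.3, -1.7, -1.1]
opening: 0.0104
```

Run:
```python
from mv import *
w=camera("wrist"); s=camera("scene"); d=camera("side");pickle.dump(dict(scene=s,side=d,wrist=w),open("c9.pkl","wb"))
f=pickle.load(open("fit.pkl","rb")); t=X(*f["board"],.008,[(0,-.130-.046,.058)])[0]
rel(t[0],t[1],.02,f["board"][2])
o=bot.get_obs();print(o["opening"],o["wrist_force"])
q=lambda a,b,z:[(-a,b,z),(a,b,z),(a,-b,z),(-a,-b,z)]
T=X(*f["board"],.008,[(0,-.130,0)])[0]
for nm,c,k,o in [("scene",s,5,(180,130,330,250)),("side",d,4,(130,160,300,280)),("wrist",w,1.5,(0,0,512,384))]:
    im=cv2.resize(c["img"][o[1]:o[3],o[0]:o[2],::-1],None,fx=k,fy=k,interpolation=cv2.INTER_CUBIC)
    def L(p,col): cv2.polylines(im,[((proj(c,p)-o[:2]+.5)*k-.5).astype(int).reshape(-1,1,2)],True,col,1)
    L(X(*f["board"],.008,q(.058,.095,.042)),(0,255,0)); 
    for h in (0,.024): L(X(T[0],T[1],f["board"][2],.008,q(.065,.05,h)),(0,0,255))
    cv2.imwrite(f"pics/{nm}9.png",im)
```

```text
t 5.55 pos [ 0.5385 -0.3129  0.0206] rot [180.    0.  -15.8] units [-0.01   0.006 -0.02 ] turn 0.004 q6 165.6
0.010629010137393346 [ 0.55356201 -2.03082334 -1.48125552]
```

View pics/scene9.png

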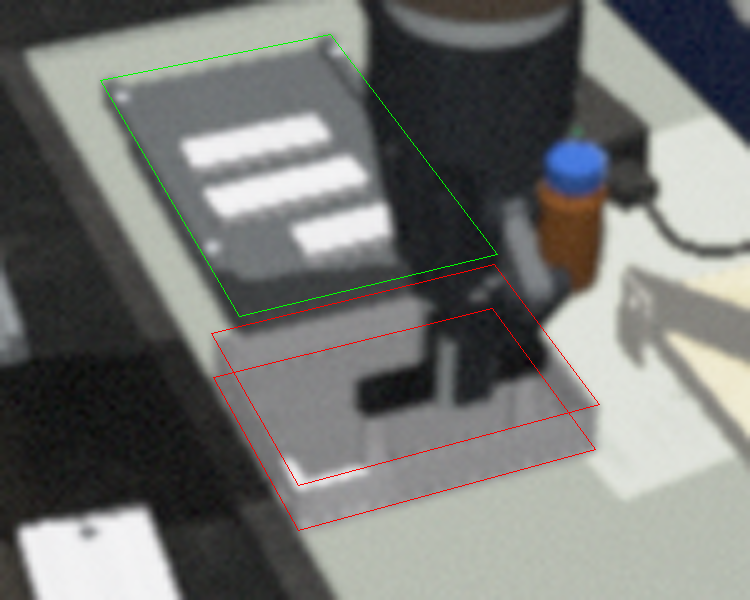

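View pics/side9.png

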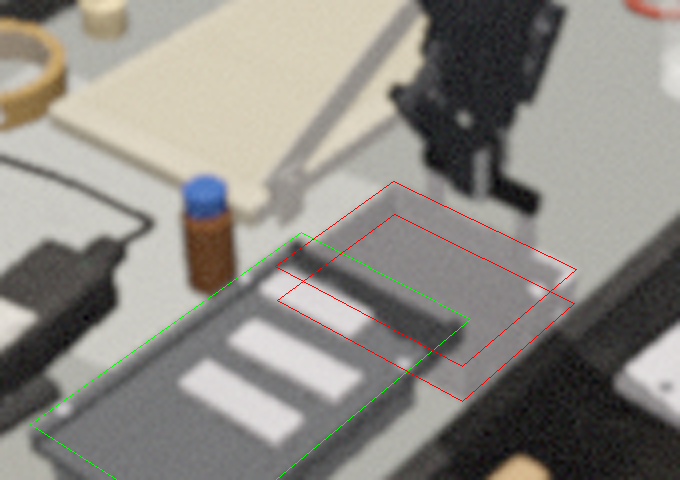

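View pics/wrist9.png

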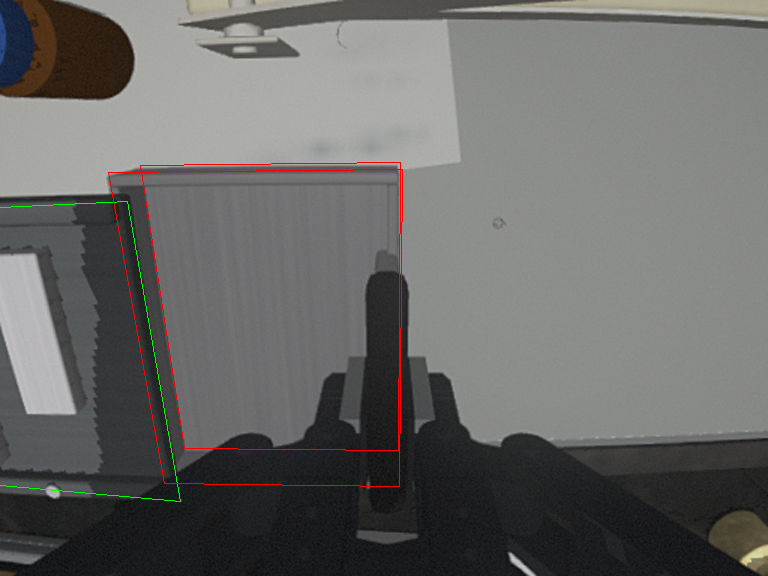

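>>> apply_moves(
  targets=[0,0,0,0,0,0,1,0,0,0,0,0,0,1,0,0,0,0,0,0,1,0,0,0,0,0,0,1,0,0,1.6,0,0,0,1],
)

```text
time: 6.05
ee_pos: [0.5353, -0.3108, 0.0624]
tcp_rot: [-179.8, 0.6, -15.8]
wrist_force: [0.7, -0.5, 0.8]
opening: 0.0814
```

Run:
```python
from mv import *
f=pickle.load(open("fit.pkl","rb")); print(f)
rel(f["rest"][0]-.03,f["rest"][1]+.0,.17,72)
```

```text
{'board': (np.float64(0.5860051150246792), np.float64(-0.14332895320542696), np.float64(-15.75629663293078)), 'tray': (np.float64(0.5388127969471137), np.float64(-0.3378450683243664), np.float64(-20.97167611030794)), 'panel': (np.float64(0.3886059730854928), np.float64(-0.3023438343960184), np.float64(-19.966483892843005)), 'rest': (np.float64(0.4414731481214396), np.float64(-0.08294619159531821), np.float64(-107.60130359903124)), 'hbar': (np.float64(0.43982660486130526), np.float64(-0.0856024351451361), np.float64(-108.74549468518065))}
t 6.05 pos [ 0.5353 -0.3108  0.0624] rot [-179.8    0.6  -15.8] units [-4.126  7.595  3.587] turn 14.628 q6 165.6
```

>>> apply_moves(
  targets=[-0.3,0.5,1.5,0,0,1.4,1,-1,2,3,0,0,2.8,1,-1.8,3.4,4,0,0,4.2,1,-2.4,4.8,4,0,0,5.6,1,-3.1,6,4,0,0,7,1],
)

```text
time: 6.55
ee_pos: [0.4492, -0.1387, 0.19]
tcp_rot: [179.9, -0.1, 26.5]
wrist_force: [0.0, 0.8, -0.1]
opening: 0.0856
```

>>> apply_moves(
  targets=[0,1.6,0.2,0,0,1.5,1,0,1.6,0.2,0,0,3,1,0,1.6,0.2,0,0,4.4,1,0,1.6,0.2,0,0,5.8,1,0,1.6,0.2,0,0,7.2,1],
)

```text
time: 7.05
ee_pos: [0.4494, -0.0915, 0.1945]
tcp_rot: [180.0, -0.0, 69.6]
wrist_force: [0.0, -0.1, 0.5]
opening: 0.085
```

Run:
```python
from mv import *
f=pickle.load(open("fit.pkl","rb"))
rel(f["rest"][0],f["rest"][1],.17,72.4)
w=camera("wrist");pickle.dump(w,open("w10.pkl","wb"))
im=cv2.resize(w["img"][:,:,::-1],None,fx=1.5,fy=1.5,interpolation=cv2.INTER_CUBIC)
q=lambda a,b,z:[(-a,b,z),(a,b,z),(a,-b,z),(-a,-b,z)]
def L(p,col): cv2.polylines(im,[((proj(w,p)+.5)*1.5-.5).astype(int).reshape(-1,1,2)],True,col,1)
L(X(*f["rest"],0,q(.05,.025,.014)),(0,0,255));L(X(*f["rest"],0.006,q(.033,.01,.066)),(255,0,0));L(X(*f["board"],.008,q(.058,.095,.042)),(0,255,0))
cv2.imwrite("pics/w10.png",im)
```

```text
t 7.05 pos [ 0.4494 -0.0915  0.1945] rot [180.   -0.   69.6] units [-0.265  0.285 -0.817] turn 0.469 q6 98.9
```

View pics/w10.png

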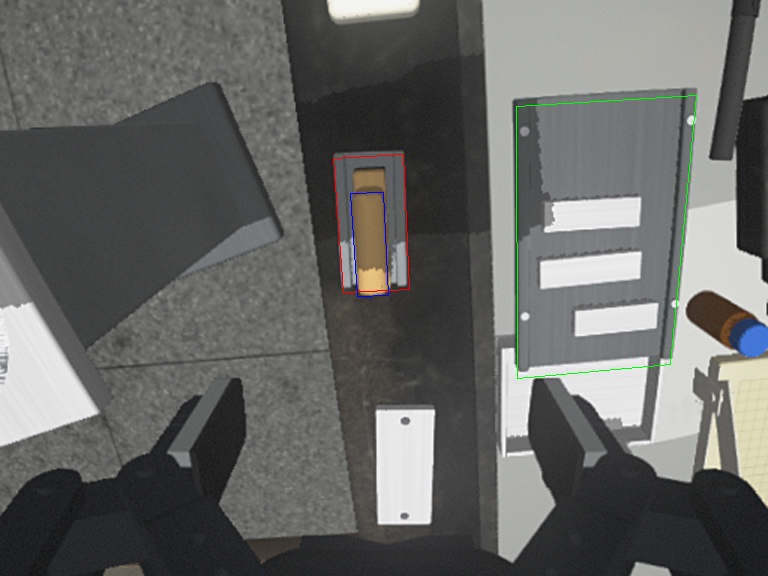

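Run:
```python
from h import *
c=pickle.load(open("w10.pkl","rb"))
crop(c,(325,45,475,245),4,"w10b.png");crop(c,(325,215,475,315),5,"w10t.png")
crop(c,(205,90,295,215),5,"w10r.png")
```

```text
(no output)
```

View pics/w10b.png

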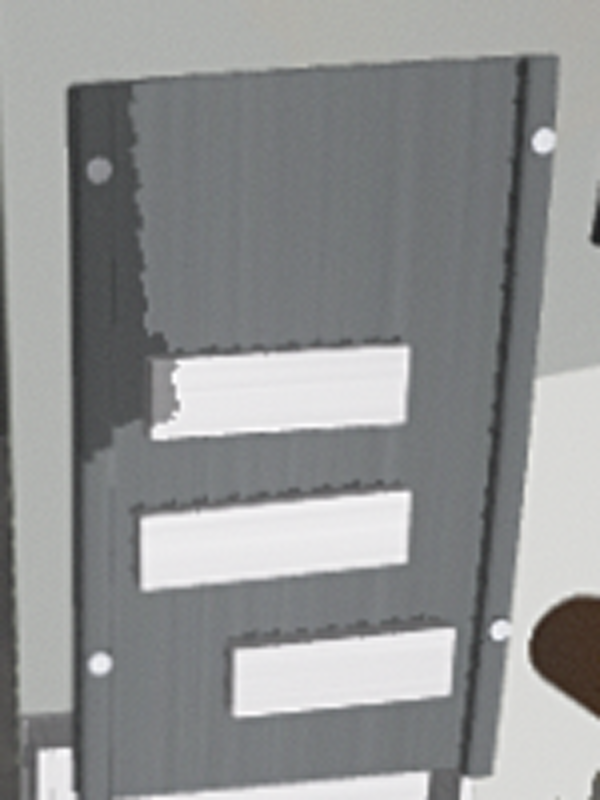

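View pics/w10t.png

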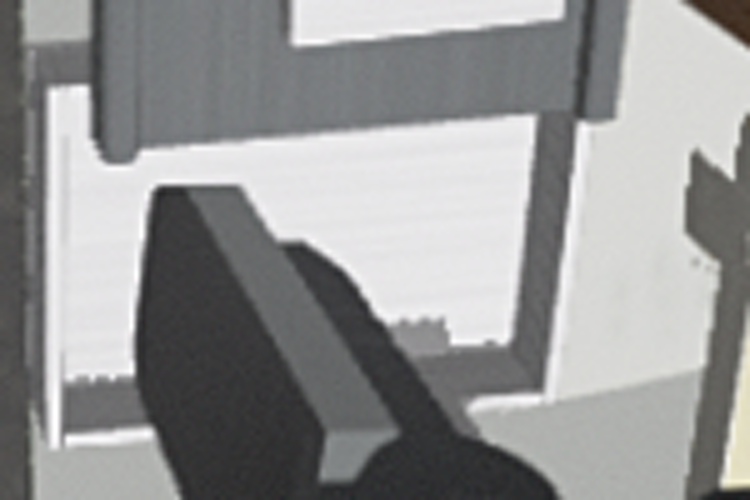

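View pics/w10r.png

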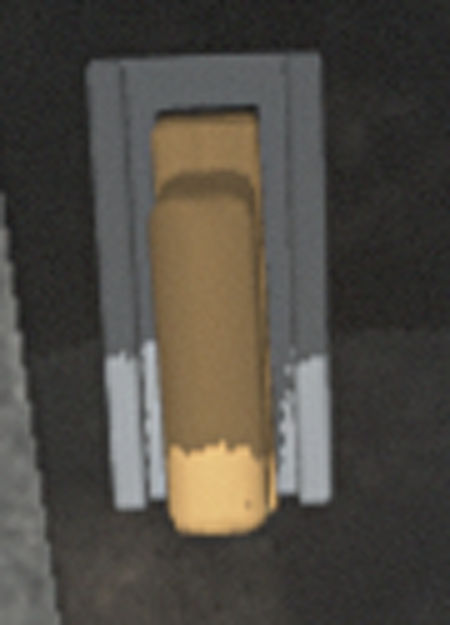

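Run:
```python
from mv import *
c=pickle.load(open("w10.pkl","rb")); f=pickle.load(open("fit.pkl","rb"))
P=lambda l,o,k:(np.array(l,float)+.5)/k-.5+o
def fit(z,L,O,x0):
    L=np.array(L)
    r=least_squares(lambda p:(proj(c,X(p[0],p[1],p[2]*100,z,L))-O).ravel(),[x0[0],x0[1],x0[2]/100]);p=r.x*[1,1,100]
    print(p,np.round(r.fun,1)); return tuple(p)
a,b=.058,.095
B=fit(.008,[(-a,b,.042),(a,b,.042),(a,-b,.042),(-a,-b,.042)],np.r_[P([(68,87),(558,55),(492,775)],(325,45),4),P([(100,158)],(325,215),5)],f["board"])
a,b=.065,.05
T=fit(.008,[(-a,b,.024),(-a,-b,.024),(a,-b,.024)],P([(27,44),(53,446),(550,402)],(325,215),5),(.55,-.27,-15))
a,b=.05,.025
R=fit(0,[(-a,-b,.014),(-a,b,.014),(a,b,.014),(a,-b,.014)],P([(88,62),(322,52),(330,502),(115,510)],(205,90),5),f["rest"])
a,b=.033,.01
Sc=fit(.006,[(-a,-b,.066),(-a,b,.066),(a,b,.066),(a,-b,.066),(-.043,-.011,.026),(-.043,.011,.026)],P([(150,192),(252,190),(269,532),(170,535),(152,116),(257,112)],(205,90),5),f["rest"])
R0=Ro.from_euler('z',-B[2],degrees=True).as_matrix()
lip=X(*T,0,[(0,.05,0)])[0]-[B[0],B[1],0]; print("lip in edge",R0@lip+[0,.095,0],"yaw",T[2]-B[2])
for n,(L,l) in {"o3":(.0325,[(150,360),(408,345),(407,423),(152,440)]),"o2":(.035,[(138,517),(411,490),(408,562),(142,590)]),"o1":(.03,[(232,647),(455,628),(451,695),(233,718)])}.items():
    O=fit(.044,[(-L,.01,.008),(L,.01,.008),(L,-.01,.008),(-L,-.01,.008)],P(l,(325,45),4),B)
    print(n,R0@([O[0]-B[0],O[1]-B[1],0]),O[2]-B[2])
f.update(board=B,tray=T,rest=R,scr=Sc);pickle.dump(f,open("fit.pkl","wb"))
g=X(*Sc,0,[(0,0,0)])[0]; rel(g[0],g[1],.1,Sc[2])
```

```text
[  0.58669082  -0.13815746 -15.34257623] [ 1.  -0.8 -0.8 -0.8 -0.3  0.2  0.   1.9]
[  0.54952271  -0.261964   -16.37913577] [ 2.7  4.4 -3.2 -2.9  0.1 -2.4]
[ 4.41872233e-01 -7.94694647e-02 -1.08643316e+02] [-0.4 -0.2  0.2  0.2  0.5  0.2 -0.3 -0.2]
[ 4.41791739e-01 -8.24667219e-02 -1.07971082e+02] [-0.9  0.3  0.8 -0.2  0.4  0.1 -0.5  0.3 -0.2 -0.1  0.5 -0.3]
lip in edge [-0.00218102  0.01576332  0.        ] yaw -1.0365595371829581
[  0.5840403   -0.11816839 -16.10169066] [ 0.3  0.2  0.7 -0.3 -0.5  0.  -0.5  0.1]
o3 [-0.00784496  0.01857539  0.        ] -0.7591144268861658
[  0.57408695  -0.15524904 -14.15655647] [ 0.5 -0.1 -0.1 -0.4 -0.3  0.2 -0.2  0.2]
o2 [-0.00763242 -0.0198173   0.        ] 1.1860197562050931
[  0.58320897  -0.19786481 -14.77472151] [ 0.4  0.3  0.2 -0.4 -0.3  0.2 -0.3 -0.1]
o1 [ 0.01244019 -0.0585007   0.        ] 0.5678547199850339
t 7.1 pos [ 0.4494 -0.0916  0.1945] rot [180.   -0.   70.1] units [-0.255  0.303 -3.149] turn 0.32 q6 98.4
```

Run:
```python
from mv import *
f=pickle.load(open("fit.pkl","rb"));B=f["board"]
R0=Ro.from_euler('z',-B[2],degrees=True).as_matrix()
for yaw in (-15.8,):
    h=(.5383,-.3125); l=X(h[0],h[1],yaw,0,[(0,.096,0)])[0]; print(R0@(l-[B[0],B[1],0])+[0,.095,0])
    c=X(h[0],h[1],yaw,0,[(0,.046,0)])[0]
    f["tray"]=(c[0],c[1],yaw)
pickle.dump(f,open("fit.pkl","wb"))
c=pickle.load(open("w10.pkl","rb"));k=5;o=(325,200,475,320)
im=cv2.resize(c["img"][o[1]:o[3],o[0]:o[2],::-1],None,fx=k,fy=k,interpolation=cv2.INTER_CUBIC)
q=lambda a,b,z:[(-a,b,z),(a,b,z),(a,-b,z),(-a,-b,z)]
def L(p,col): cv2.polylines(im,[((proj(c,p)-o[:2]+.5)*k-.5).astype(int).reshape(-1,1,2)],True,col,1)
for h,col in((0,(0,255,255)),(.024,(0,0,255))):L(X(*f["tray"],.008,q(.065,.05,h)),col)
L(X(*B,.008,q(.058,.095,.042)),(0,255,0))
cv2.imwrite("pics/w10u.png",im)
```

```text
[0.00022944 0.01006407 0.        ]
```

View pics/w10u.png

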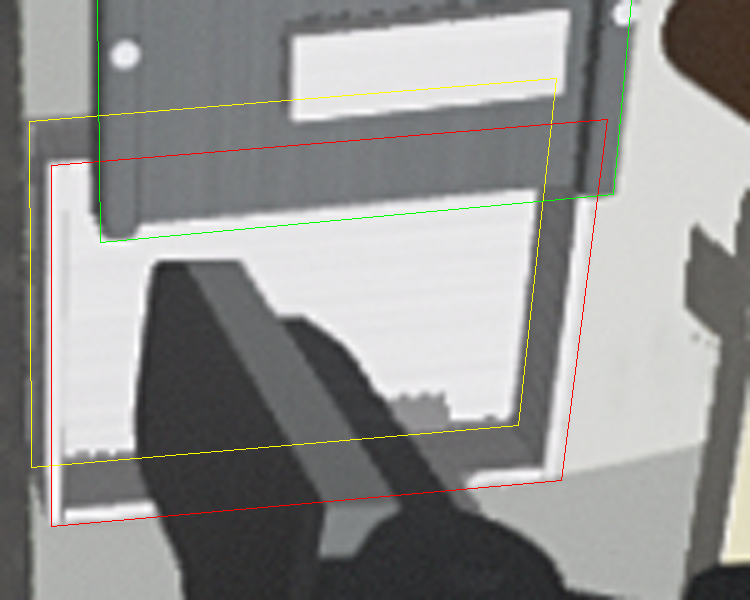

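>>> apply_moves(
  targets=[-0.25,0.3,-1,0,0,0.32,1,-0.25,0.3,-2.6,0,0,0.32,1,-0.25,0.3,-4,0,0,0.32,1,-0.25,0.3,-5.4,0,0,0.32,1,-0.25,0.3,-6.1,0,0,0.32,1],
)

```text
time: 7.6
ee_pos: [0.44, -0.0824, 0.0078]
tcp_rot: [-179.8, 0.0, 70.9]
wrist_force: [0.8, -0.3, -0.3]
opening: 0.0852
```

Run:
```python
from mv import *
d=camera("side");s=camera("scene");w=camera("wrist")
f=pickle.load(open("fit.pkl","rb"));rel(f["scr"][0],f["scr"][1],.01,f["scr"][2])
a=cv2.resize(d["img"][210:340,200:330,::-1],(390,390),interpolation=cv2.INTER_CUBIC);b=cv2.resize(s["img"][120:250,110:240,::-1],(390,390),interpolation=cv2.INTER_CUBIC)
cv2.imwrite("pics/m11.png",np.hstack([a,b])); cv2.imwrite("pics/w11.png",cv2.resize(w["img"][:,:,::-1],None,fx=1.5,fy=1.5))
print(bot.get_obs()["wrist_force"])
```

```text
t 7.75 pos [ 0.441  -0.0826  0.0106] rot [-179.9    0.    71. ] units [ 0.025  0.004 -0.021] turn 0.172 q6 98.4
[ 0.39322772 -0.249899    1.15896898]
```

View pics/m11.png

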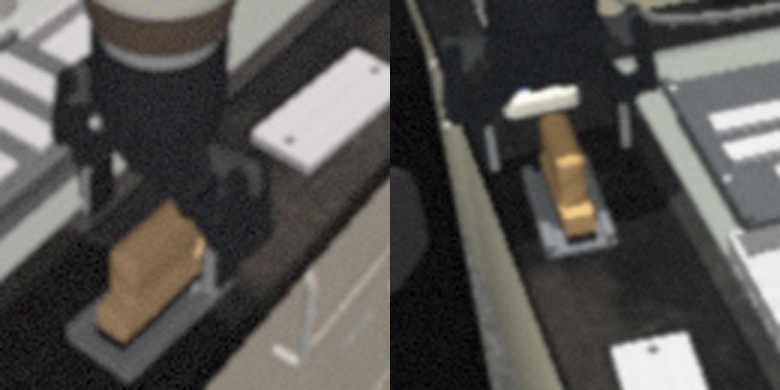

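View pics/w11.png

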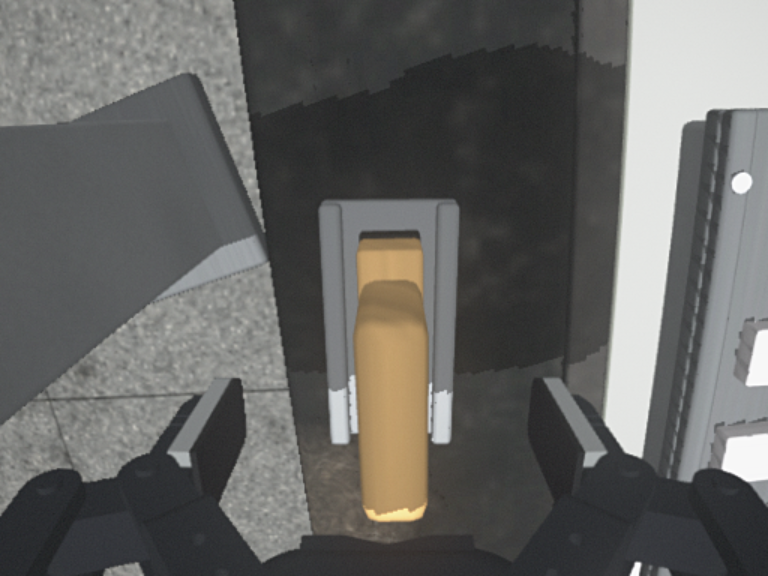

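>>> apply_moves(
  targets=[0.02,0,-0.05,0,0,0.15,0,0.02,0,-0.05,0,0,0.15,0,0.02,0,-0.05,0,0,0.15,0,0.02,0,-0.05,0,0,0.15,0,0.02,0,-0.05,0,0,0.15,0],
  newtons=60,
)

```text
time: 8.25
ee_pos: [0.4429, -0.0828, 0.0104]
tcp_rot: [179.9, -0.0, 72.0]
wrist_force: [-1.3, -0.1, 1.6]
opening: 0.0194
```

>>> apply_moves(
  targets=[0,0,0,0,0,0,0,0,0,0,0,0,0,0,0,0,0,0,0,0,0],
)

```text
time: 8.55
ee_pos: [0.4429, -0.0828, 0.0104]
tcp_rot: [179.9, -0.0, 72.0]
wrist_force: [-0.4, 0.6, 4.6]
opening: 0.0192
```

Run:
```python
from mv import *
d=camera("side");s=camera("scene");w=camera("wrist");pickle.dump(w,open("w12.pkl","wb"))
f=pickle.load(open("fit.pkl","rb"));rel(f["scr"][0],f["scr"][1],.01,f["scr"][2])
a=cv2.resize(d["img"][210:340,200:330,::-1],(390,390),interpolation=cv2.INTER_CUBIC);b=cv2.resize(s["img"][120:250,110:240,::-1],(390,390),interpolation=cv2.INTER_CUBIC)
cv2.imwrite("pics/m12.png",np.hstack([a,b])); cv2.imwrite("pics/w12.png",cv2.resize(w["img"][:,:,::-1],None,fx=1.5,fy=1.5))
print(bot.get_obs()["wrist_force"],bot.get_obs()["opening"])
```

```text
t 8.7 pos [ 0.4429 -0.0828  0.0104] rot [179.9  -0.   72. ] units [-0.038  0.012 -0.014] turn 0.003 q6 97.4
[-1.54065554  0.81413722  5.8794577 ] 0.018675250960539732
```

View pics/m12.png

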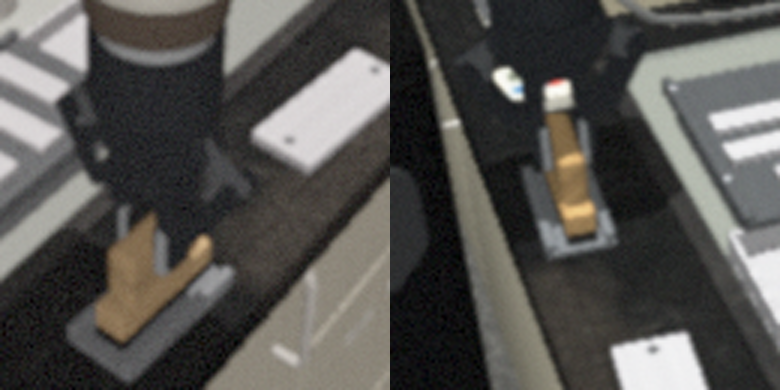

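View pics/w12.png

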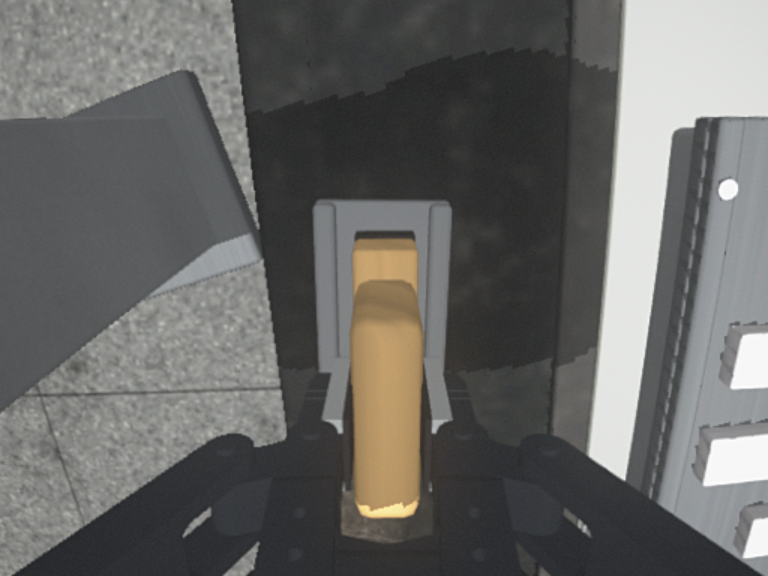

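Run:
```python
from mv import *
f=pickle.load(open("fit.pkl","rb"));B=f["board"]
for y in (.06,0,-.05,-.1): 
    p=X(*B,0,[(0,y,0)])[0]; print(y,p); 
p=X(*B,0,[(0,.06,0)])[0]; rel(p[0],p[1],.09,B[2]+180)
```

```text
0.06 [ 0.6025662 -0.0802958  0.       ]
0 [ 0.58669082 -0.13815746  0.        ]
-0.05 [ 0.57346133 -0.18637552  0.        ]
-0.1 [ 0.56023184 -0.23459357  0.        ]
t 8.7 pos [ 0.4429 -0.0828  0.0104] rot [179.9  -0.   72. ] units [5.321 0.085 2.653] turn -14.559 q6 97.4
```

>>> apply_moves(
  targets=[0,0,0.7,0,0,0,0,0,0,2,0,0,0,0,0,0,3.4,0,0,0,0,0.5,0,3.4,0,0,1.4,0,1,0,3.4,0,0,2.8,0],
)

```text
time: 9.2
ee_pos: [0.4736, -0.0829, 0.1132]
tcp_rot: [179.9, 0.0, 89.1]
wrist_force: [0.3, -0.1, -2.0]
opening: 0.0192
```

>>> apply_moves(
  targets=[0.8,0,0,0,0,1.4,0,1.6,0,0,0,0,2.8,0,2.4,0,0,0,0,4.2,0,3,0,0,0,0,5.6,0,3.6,0.1,0,0,0,7,0],
)

```text
time: 9.7
ee_pos: [0.5811, -0.0798, 0.111]
tcp_rot: [-180.0, -0.0, 131.2]
wrist_force: [0.4, -0.4, -1.6]
opening: 0.0187
```

>>> apply_moves(
  targets=[0.7,0.1,0,0,0,1.4,0,0.7,0.1,0,0,0,2.8,0,0.7,0.1,0,0,0,4.2,0,0.7,0.1,0,0,0,5.6,0,0.7,0.1,0,0,0,5.6,0],
)

```text
time: 10.2
ee_pos: [0.6013, -0.0767, 0.1111]
tcp_rot: [-180.0, -0.1, 164.5]
wrist_force: [-0.4, 0.3, -0.5]
opening: 0.0193
```

Run:
```python
from mv import *
f=pickle.load(open("fit.pkl","rb"));B=f["board"]
p=X(*B,0,[(0,.06,0)])[0]; rel(p[0],p[1],.05,B[2]+180)
d=camera("side");w=camera("wrist");pickle.dump(w,open("w13.pkl","wb"))
cv2.imwrite("pics/w13.png",cv2.resize(w["img"][:,:,::-1],None,fx=1.5,fy=1.5)); crop(d,(110,120,310,270),4,"d13.png")
print(bot.get_obs()["wrist_force"],bot.get_obs()["opening"])
```

```text
t 10.2 pos [ 0.6013 -0.0767  0.1111] rot [-1.800e+02 -1.000e-01  1.645e+02] units [ 0.041 -0.12  -2.038] turn 0.018 q6 8.2
[ 0.15485653 -0.73173002 -0.18834093] 0.01904492473464886
```

View pics/w13.png

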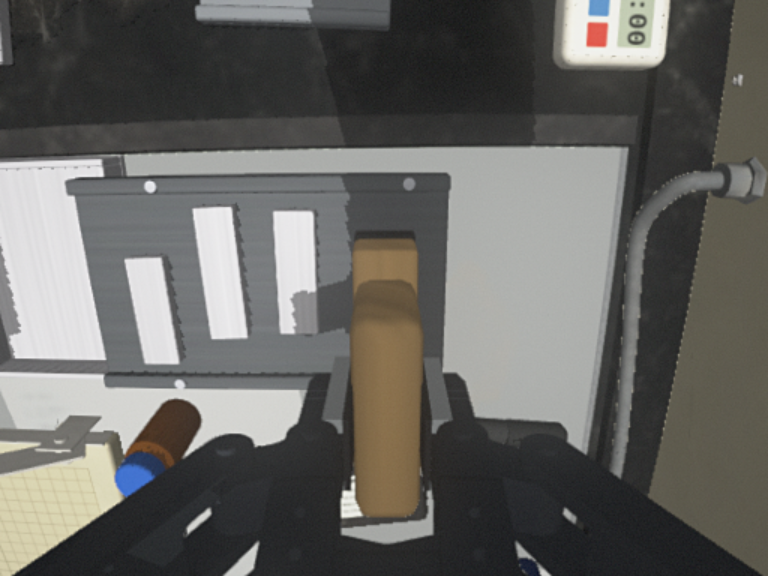

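View pics/d13.png

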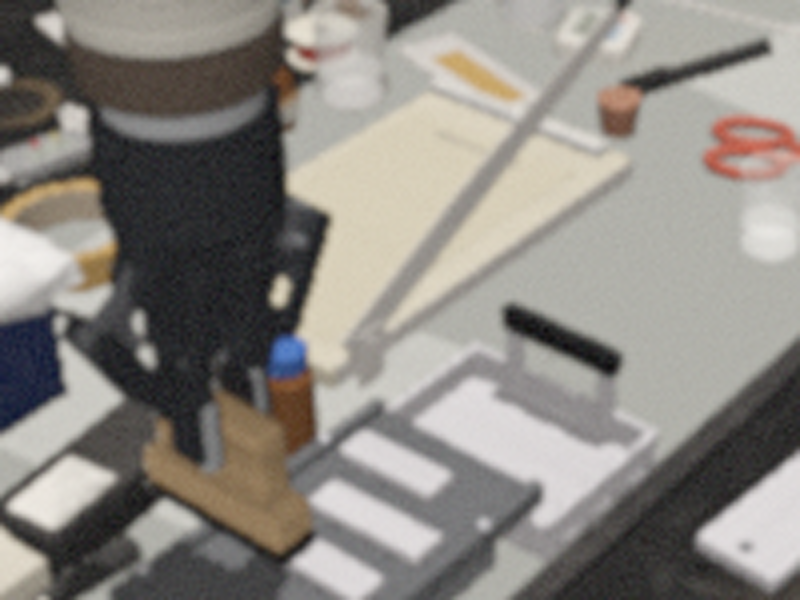

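Run:
```python
from mv import *
c=pickle.load(open("w13.pkl","rb")); f=pickle.load(open("fit.pkl","rb"));B=f["board"]
a,b=.058,.095
L=np.array([(-a,b,.042),(-a,-b,.042),(a,-b,.042)]);O=(np.array([(449,174),(66,181),(106,387)])+.5)/1.5-.5
r=least_squares(lambda p:(proj(c,X(p[0],p[1],p[2]*100,.008,L))-O).ravel(),[B[0],B[1],B[2]/100]);p=r.x*[1,1,100]
print(p,B,r.fun.round(1))
R0=Ro.from_euler('z',-p[2],degrees=True).as_matrix()
e=bot.get_obs()["ee_pos"]; print("tcp in new board",R0@(e-[p[0],p[1],0]))
# scraper seen: handle top (z foot+.066; foot=e.z-.0044)
z=e[2]-.0044
h=onz(c,(np.array([(355,283),(420,283),(357,514),(420,514)])+.5)/1.5-.5,z+.066); print(h, h.mean(0)); print(R0@(h.mean(0)-[p[0],p[1],0]))
fo=onz(c,(np.array([(355,238),(416,238)])+.5)/1.5-.5,z+.03);print([R0@(q-[p[0],p[1],0]) for q in fo])
```

```text
[  0.58784367  -0.13813713 -15.37314084] (np.float64(0.586690816635258), np.float64(-0.13815746475912358), np.float64(-15.342576229307204)) [ 1.2  0.  -1.3 -0.3 -0.1  0.8]
tcp in new board [-0.0032456   0.06281322  0.1113858 ]
[[ 0.55969034 -0.07187257  0.1729858 ]
 [ 0.56411532 -0.05622385  0.1729858 ]
 [ 0.63013988 -0.09286707  0.1729858 ]
 [ 0.6353173  -0.07457676  0.1729858 ]] [ 0.59731571 -0.07388506  0.1729858 ]
[-0.00790036  0.06446419  0.1729858 ]
[array([-0.04769766,  0.05434302,  0.1369858 ]), array([-0.04755653,  0.07365282,  0.1369858 ])]
```

>>> apply_moves(
  targets=[0.11,-0.17,-1,0,0,0,0,0.11,-0.17,-1.7,0,0,0,0,0.11,-0.17,-2.02,0,0,0,0,0.11,-0.17,-2.02,0,0,0,0],
)

```text
time: 10.7
ee_pos: [0.6041, -0.0819, 0.0502]
tcp_rot: [-180.0, -0.1, 164.3]
wrist_force: [-0.4, -0.4, -0.5]
opening: 0.0188
```

Run:
```python
from mv import *
w=camera("wrist");d=camera("side")
rel(0,0,.05,164.63)
cv2.imwrite("pics/w14.png",cv2.resize(w["img"][:,:,::-1],None,fx=1.5,fy=1.5)); crop(d,(110,180,240,300),5,"d14.png")
print(bot.get_obs()["wrist_force"])
```

```text
t 10.8 pos [ 0.605  -0.0818  0.0518] rot [180.    0.  164.3] units [-20.168   2.727  -0.06 ] turn 0.049 q6 8.0
[ 0.18307583 -0.19327092 -0.85195347]
```

View pics/w14.png

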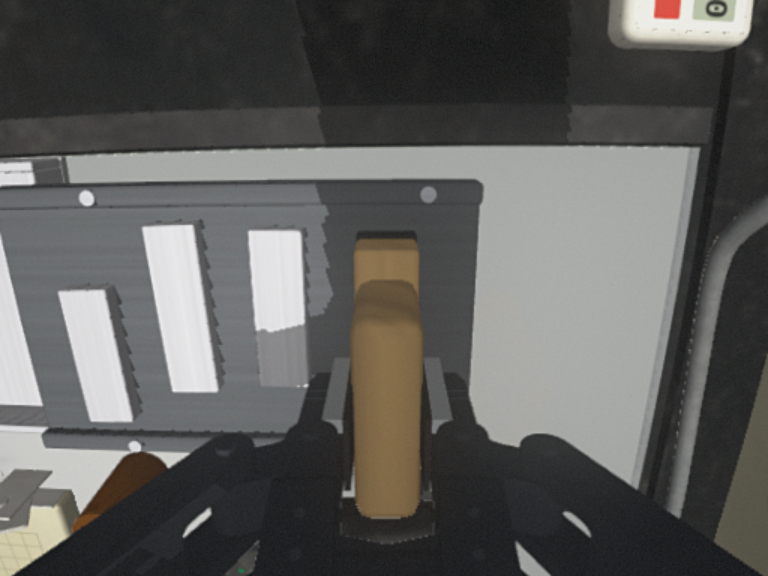

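View pics/d14.png

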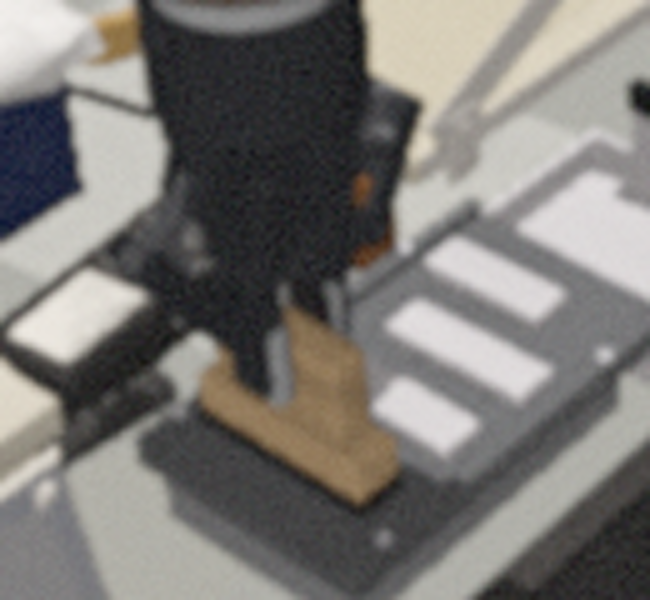

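>>> apply_moves(
  targets=[-0.05,-0.16,-0.05,0,0,0.05,0,-0.13,-0.48,-0.05,0,0,0.05,0,-0.22,-0.8,-0.05,0,0,0.05,0,-0.31,-1.12,-0.05,0,0,0.05,0,-0.4,-1.45,-0.05,0,0,0.05,0],
)

```text
time: 11.3
ee_pos: [0.5926, -0.1264, 0.0498]
tcp_rot: [180.0, 0.0, 164.7]
wrist_force: [0.2, 1.4, -0.6]
opening: 0.0194
```

>>> apply_moves(
  targets=[-0.08,-0.3,0,0,0,0,0,-0.17,-0.6,0,0,0,0,0,-0.25,-0.9,0,0,0,0,0,-0.33,-1.2,0,0,0,0,0,-0.41,-1.5,0,0,0,0,0],
)

```text
time: 11.8
ee_pos: [0.5803, -0.1711, 0.0497]
tcp_rot: [180.0, 0.0, 164.7]
wrist_force: [0.9, 0.2, -1.5]
opening: 0.0188
```

Run:
```python
from mv import *
w=camera("wrist");d=camera("side")
B=(.5873,-.13815,-15.36);p=X(*B,0,[(.001,-.103,0)])[0]
rel(p[0],p[1],.05,164.63)
cv2.imwrite("pics/w15.png",cv2.resize(w["img"][:,:,::-1],None,fx=1.5,fy=1.5)); crop(d,(130,160,300,290),4,"d15.png")
print(bot.get_obs()["wrist_force"])
```

```text
t 11.9 pos [ 0.5802 -0.1716  0.0496] rot [-180.    -0.   164.7] units [-0.64  -2.205  0.014] turn -0.004 q6 -1.1
[ 0.73894364 -0.90374847 -0.97334222]
```

View pics/w15.png

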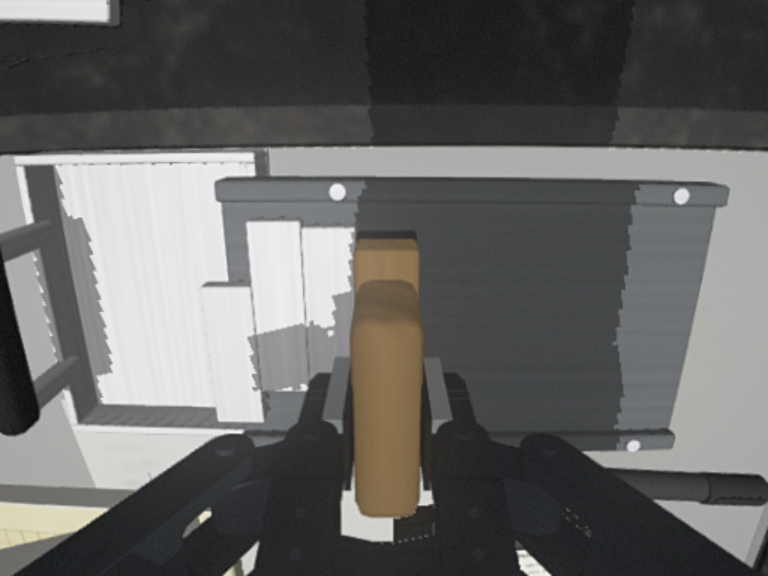

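View pics/d15.png

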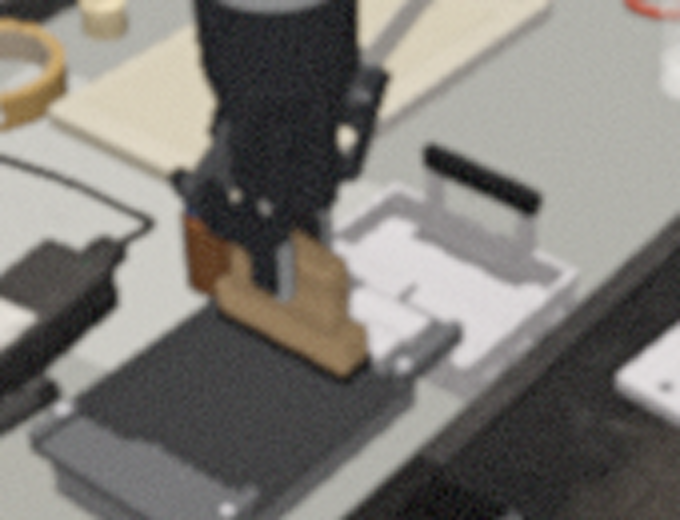

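>>> apply_moves(
  targets=[-0.09,-0.32,0,0,0,0,0,-0.18,-0.64,0,0,0,0,0,-0.27,-0.96,0,0,0,0,0,-0.36,-1.28,0,0,0,0,0,-0.45,-1.6,0,0,0,0,0],
)

```text
time: 12.4
ee_pos: [0.5667, -0.2193, 0.0496]
tcp_rot: [-180.0, -0.0, 164.7]
wrist_force: [0.3, -0.3, -1.5]
opening: 0.0189
```

>>> apply_moves(
  targets=[-0.09,-0.32,0,0,0,0,0,-0.2,-0.64,0,0,0,0,0,-0.2,-0.7,0,0,0,0,0,-0.2,-0.7,0,0,0,0,0],
)

```text
time: 12.8
ee_pos: [0.5609, -0.2397, 0.0496]
tcp_rot: [180.0, 0.0, 164.7]
wrist_force: [0.2, -0.3, -2.2]
opening: 0.0191
```

Run:
```python
from mv import *
w=camera("wrist");d=camera("side")
rel(0,0,.05,164.63)
cv2.imwrite("pics/w16.png",cv2.resize(w["img"][:,:,::-1],None,fx=1.5,fy=1.5)); crop(d,(130,160,300,290),4,"d16.png")
print(bot.get_obs()["wrist_force"])
```

```text
t 12.9 pos [ 0.5611 -0.2391  0.0496] rot [180.   -0.  164.7] units [-1.8703e+01  7.9710e+00  1.4000e-02] turn -0.016 q6 -7.8
[ 0.18006125 -0.45811944 -1.25983953]
```

View pics/w16.png

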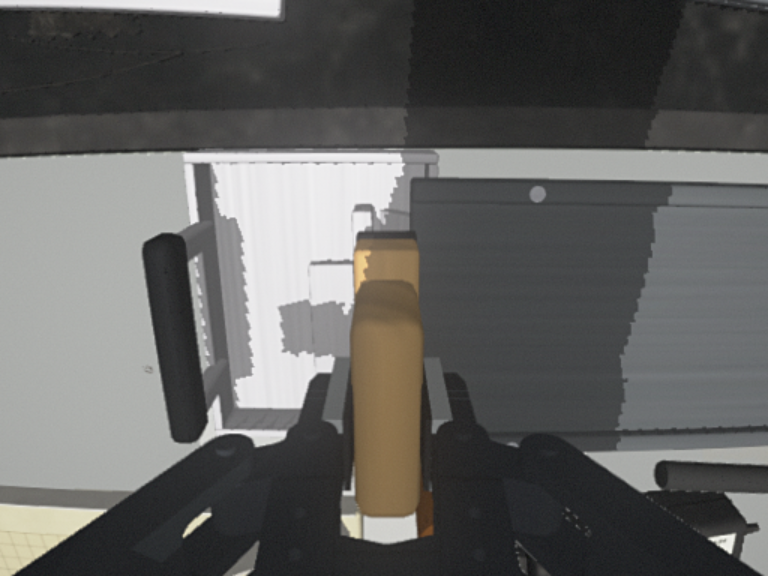

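View pics/d16.png

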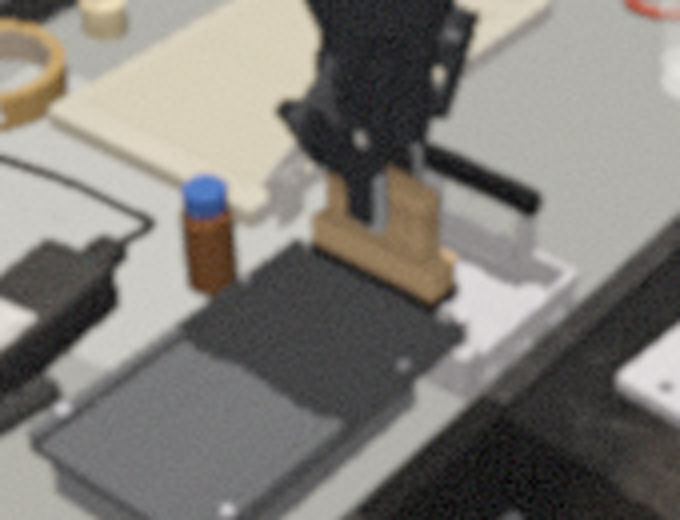

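>>> apply_moves(
  targets=[0,0,0.5,0,0,0,0,0,0,1.8,0,0,0,0,0.3,0.5,2.8,0,0,0,0,0.6,1.5,3,0,0,0,0,0.8,2.5,3,0,0,0,0],
)

```text
time: 13.4
ee_pos: [0.5864, -0.1637, 0.143]
tcp_rot: [180.0, 0.2, 164.7]
wrist_force: [-0.0, 0.2, -1.7]
opening: 0.0185
```

Run:
```python
from mv import *
w=camera("wrist");d=camera("side");s=camera("scene");pickle.dump(w,open("w17.pkl","wb"))
rel(0,0,.05,164.63)
cv2.imwrite("pics/w17.png",cv2.resize(w["img"][:,:,::-1],None,fx=1.5,fy=1.5)); 
a=cv2.resize(d["img"][180:280,170:300,::-1],(520,400),interpolation=cv2.INTER_CUBIC);b=cv2.resize(s["img"][150:250,200:310,::-1],(440,400),interpolation=cv2.INTER_CUBIC)
cv2.imwrite("pics/m17.png",cv2.resize(np.hstack([a,b]),None,fx=.83,fy=.83))
```

```text
t 13.55 pos [ 0.5856 -0.1626  0.141 ] rot [1.800e+02 1.000e-01 1.649e+02] units [-19.521   5.421  -3.033] turn -0.044 q6 -0.4
```

View pics/w17.png

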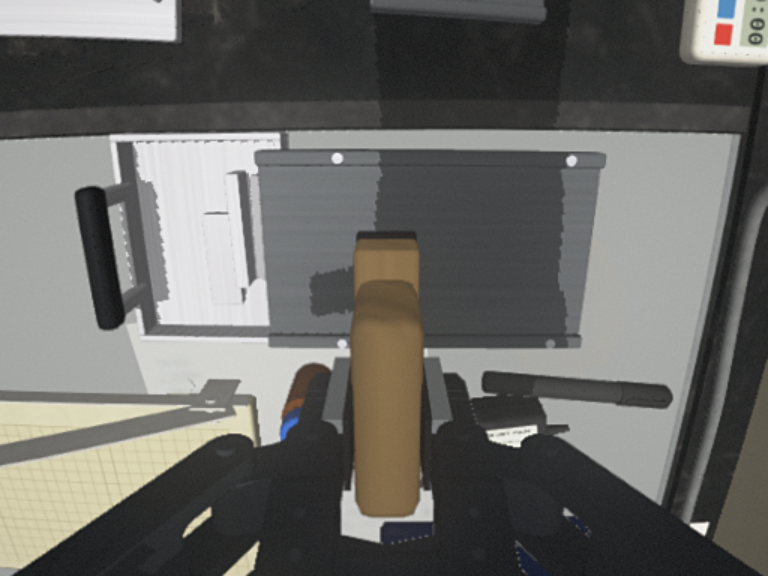

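View pics/m17.png

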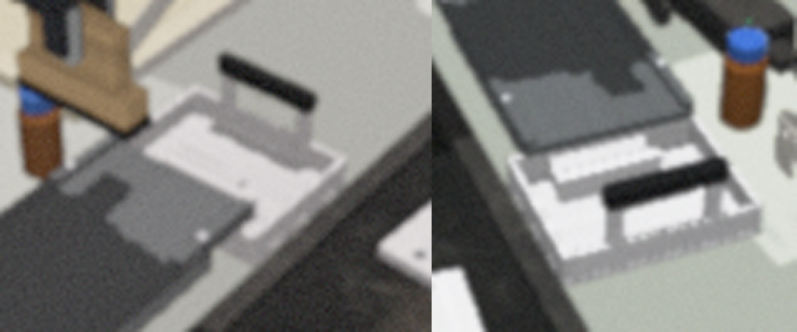

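Run:
```python
from mv import *
c=pickle.load(open("w17.pkl","rb")); crop(c,(70,80,200,240),4,"w17c.png")
s=camera("scene"); crop(s,(210,160,300,230),8,"s17c.png")
```

```text
(no output)
```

View pics/w17c.png

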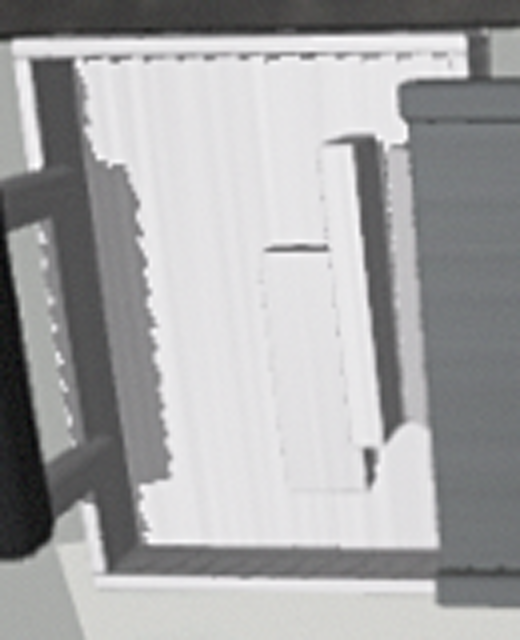

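View pics/s17c.png

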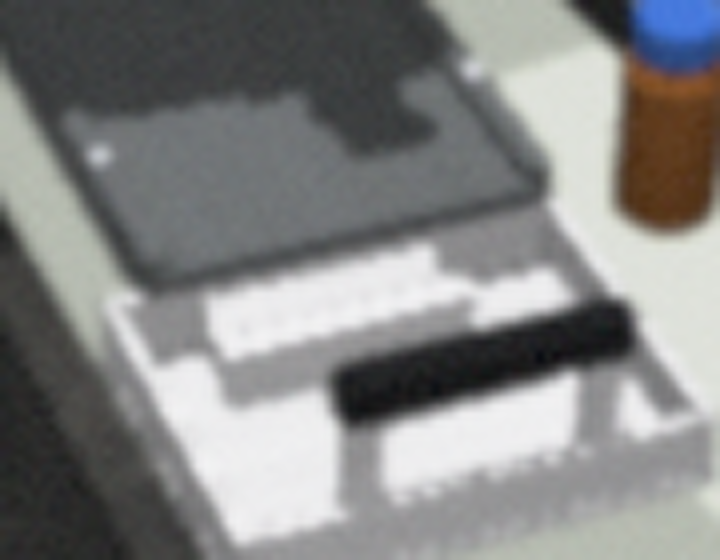

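>>> apply_moves(
  targets=[-0.4,-1.5,0.3,0,0,0,0,-0.8,-3,0.3,0,0,0,0,-1.2,-4.5,0.3,0,0,0,0,-1.6,-6,0.3,0,0,0,0,-1.6,-6,0.3,0,0,0,0],
)

```text
time: 14.1
ee_pos: [0.5344, -0.3501, 0.1483]
tcp_rot: [-179.9, -0.0, 164.4]
wrist_force: [-0.6, 0.8, -2.3]
opening: 0.0189
```

Run:
```python
from mv import *
w=camera("wrist");pickle.dump(w,open("w18.pkl","wb"))
rel(0,0,.05,164.63)
cv2.imwrite("pics/w18.png",cv2.resize(w["img"][:,:,::-1],None,fx=1.5,fy=1.5));
```

```text
t 14.15 pos [ 0.5353 -0.3477  0.1484] rot [-180.    -0.   164.4] units [-17.842  11.591  -3.28 ] turn 0.031 q6 -17.4
```

View pics/w18.png

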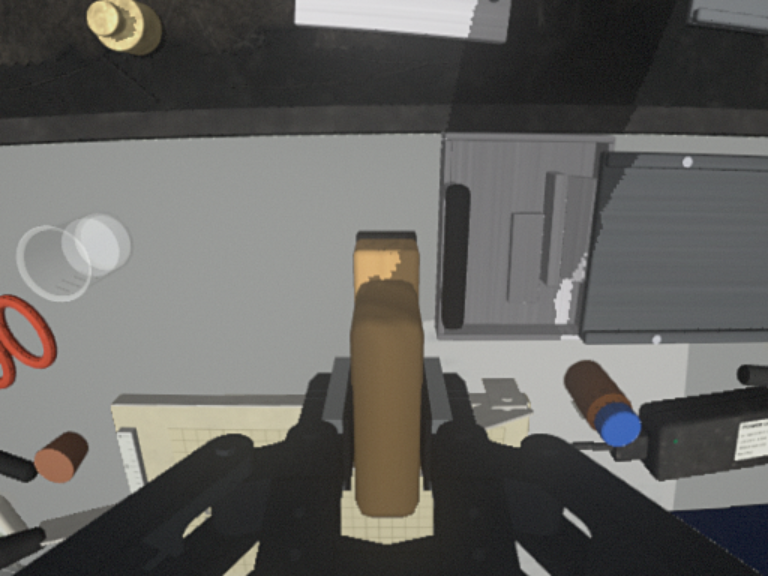

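Run:
```python
from mv import *
c=pickle.load(open("w18.pkl","rb")); 
im=cv2.resize(c["img"][85:230,285:420,::-1],None,fx=4,fy=4,interpolation=cv2.INTER_CUBIC); im=np.clip(im.astype(float)*1.6,0,255).astype('uint8'); cv2.imwrite("pics/w18c.png",im)
```

```text
(no output)
```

View pics/w18c.png

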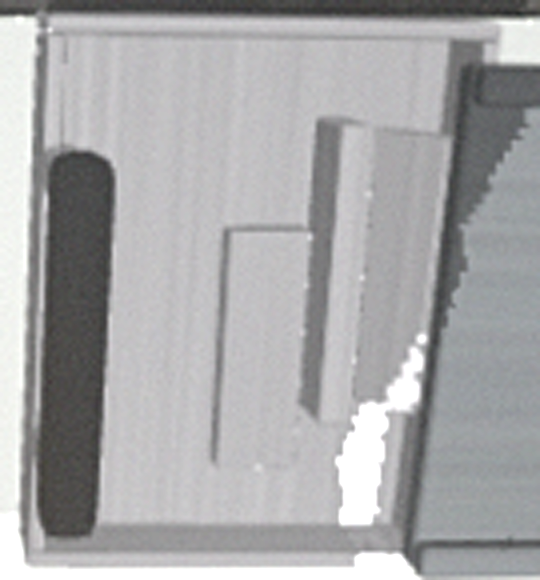

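>>> apply_moves(
  targets=[-0.5,1.4,0,0,0,-1.4,0,-1,2.8,0,0,0,-2.8,0,-1.5,4.2,0,0,0,-4.2,0,-2,5.6,0,0,0,-5.6,0,-2.5,7,0,0,0,-7,0],
)

```text
time: 14.65
ee_pos: [0.461, -0.1325, 0.1489]
tcp_rot: [180.0, 0.0, 122.4]
wrist_force: [0.9, 1.2, -0.0]
opening: 0.0188
```

>>> apply_moves(
  targets=[-0.57,1.92,0,0,0,-1.4,0,-0.57,1.92,0,0,0,-2.8,0,-0.57,1.92,0,0,0,-4.2,0,-0.57,1.92,0,0,0,-5.6,0,-0.57,1.92,0,0,0,-7,0],
)

```text
time: 15.15
ee_pos: [0.4447, -0.0761, 0.1491]
tcp_rot: [180.0, -0.0, 80.4]
wrist_force: [0.4, -0.3, -1.8]
opening: 0.0192
```

>>> apply_moves(
  targets=[0,0,-0.8,0,0,-1.4,0,0,0,-1.6,0,0,-1.4,0,0,0,-2,0,0,-1.4,0,0,0,-2,0,0,-1.4,0],
)

```text
time: 15.55
ee_pos: [0.4439, -0.0764, 0.0875]
tcp_rot: [-179.9, 0.0, 72.4]
wrist_force: [-0.4, -0.7, -1.3]
opening: 0.0189
```

Run:
```python
from mv import *
w=camera("wrist");pickle.dump(w,open("w19.pkl","wb"))
rel(.4430,-.080,.0104,72)
cv2.imwrite("pics/w19.png",cv2.resize(w["img"][:,:,::-1],None,fx=1.5,fy=1.5));
```

```text
t 15.6 pos [ 0.4446 -0.0765  0.0888] rot [-180.     0.    72.4] units [-0.052 -0.116 -2.612] turn -0.061 q6 97.9
```

View pics/w19.png

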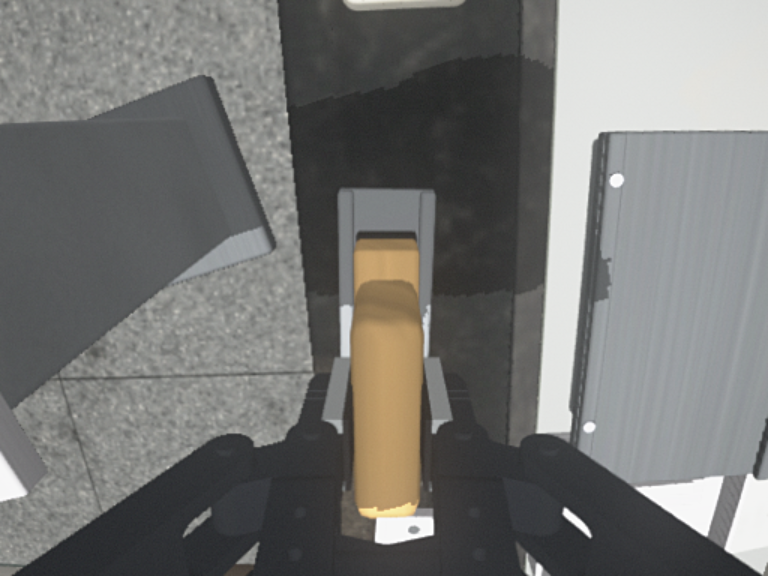

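>>> apply_moves(
  targets=[-0.05,-0.11,-0.8,0,0,-0.06,0,-0.05,-0.11,-1.6,0,0,-0.06,0,-0.05,-0.11,-2.2,0,0,-0.06,0,-0.05,-0.11,-2.5,0,0,-0.06,0,-0.05,-0.11,-2.58,0,0,-0.06,0],
)

```text
time: 16.1
ee_pos: [0.4435, -0.08, 0.0114]
tcp_rot: [-180.0, 0.0, 72.0]
wrist_force: [0.7, -0.1, -1.2]
opening: 0.0188
```

>>> apply_moves(
  targets=[0,0,0,0,0,0,0,0,0,0,0,0,0,0],
)

```text
time: 16.3
ee_pos: [0.4442, -0.0801, 0.0125]
tcp_rot: [179.9, -0.0, 72.0]
wrist_force: [-0.1, 0.0, -1.0]
opening: 0.019
```

Run:
```python
from mv import *
w=camera("wrist");s=camera("scene");d=camera("side")
rel(.4430,-.080,.0104,72); print(bot.get_obs()["wrist_force"])
a=cv2.resize(d["img"][210:340,200:330,::-1],(390,390),interpolation=cv2.INTER_CUBIC);b=cv2.resize(s["img"][120:250,110:240,::-1],(390,390),interpolation=cv2.INTER_CUBIC)
cv2.imwrite("pics/m20.png",np.hstack([a,b])); cv2.imwrite("pics/w20.png",w["img"][:,:,::-1])
```

```text
t 16.45 pos [ 0.4439 -0.0801  0.012 ] rot [179.9  -0.   72. ] units [-0.031  0.004 -0.054] turn 0.006 q6 97.8
[-0.41100096  0.41587943 -2.04297037]
```

View pics/m20.png

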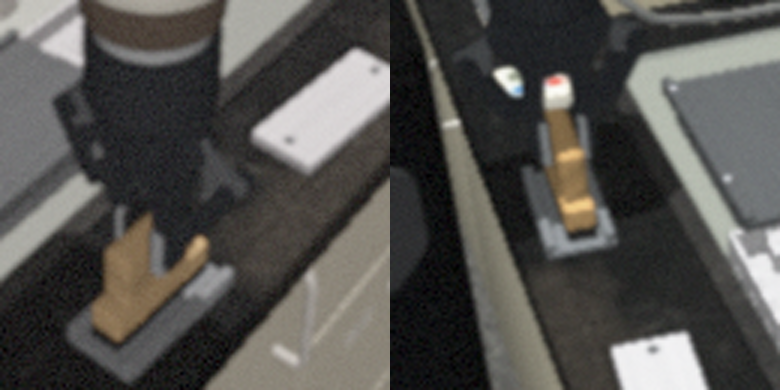

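View pics/w20.png

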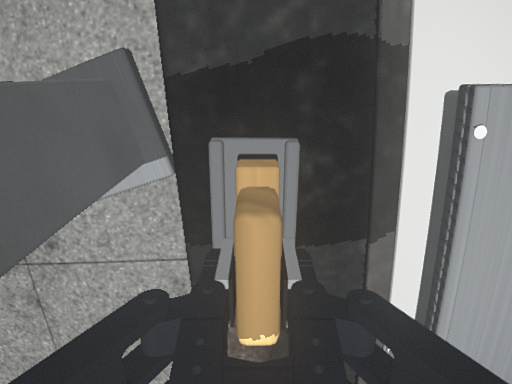

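>>> apply_moves(
  targets=[-0.02,0,-0.05,0,0,0,0,-0.02,0,-0.07,0,0,0,0,-0.02,0,-0.07,0,0,0,0,-0.02,0,-0.07,0,0,0,0.5,-0.02,0,-0.07,0,0,0,1],
)

```text
time: 16.95
ee_pos: [0.4429, -0.08, 0.0092]
tcp_rot: [180.0, -0.0, 72.0]
wrist_force: [0.7, -0.6, 0.2]
opening: 0.0468
```

>>> apply_moves(
  targets=[0,0,0,0,0,0,1,0,0,0,0,0,0,1,0,0,0,0,0,0,1,0,0,0,0,0,0,1,0,0,1,0,0,0,1],
)

```text
time: 17.45
ee_pos: [0.4405, -0.0796, 0.0362]
tcp_rot: [-179.7, 0.0, 72.0]
wrist_force: [-0.7, -0.2, 0.1]
opening: 0.0854
```

>>> apply_moves(
  targets=[0,0,1.5,0,0,0,1,0,0,3,0,0,0,1,0,0,4.5,0,0,0,1,0,-0.3,5,0,0,0,1,0,-0.3,5,0,0,0,1],
)

```text
time: 17.95
ee_pos: [0.444, -0.0897, 0.1918]
tcp_rot: [179.7, -0.0, 71.9]
wrist_force: [-0.5, 0.9, -0.0]
opening: 0.0854
```

Run:
```python
from mv import *
w=camera("wrist");pickle.dump(w,open("w21.pkl","wb"))
rel(.4430,-.080,.0104,72)
cv2.imwrite("pics/w21.png",cv2.resize(w["img"][:,:,::-1],None,fx=1.5,fy=1.5));
```

```text
t 18.0 pos [ 0.4433 -0.0893  0.1897] rot [179.9  -0.   71.9] units [-0.011  0.31  -5.978] turn 0.012 q6 96.7
```

View pics/w21.png

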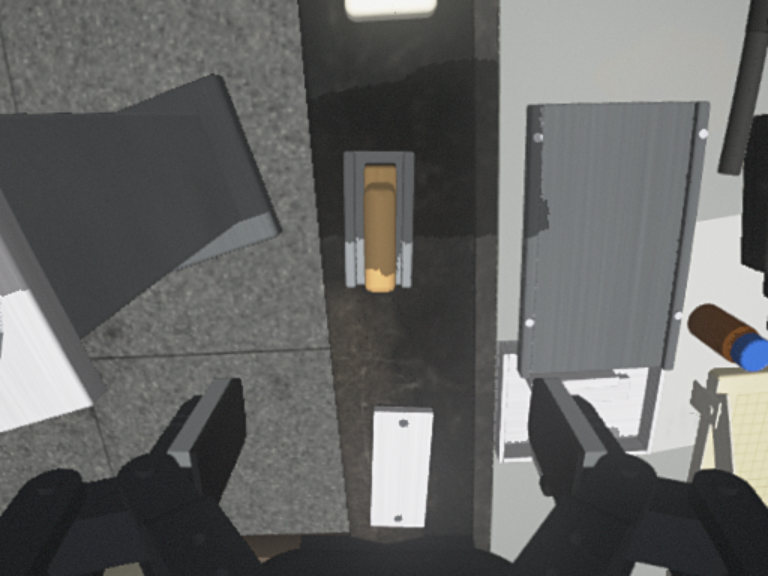

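Run:
```python
from mv import *
c=pickle.load(open("w21.pkl","rb")); f=pickle.load(open("fit.pkl","rb"))
crop(c,(235,260,300,360),6,"w21p.png"); crop(c,(325,220,455,315),6,"w21t.png")
```

```text
(no output)
```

View pics/w21p.png

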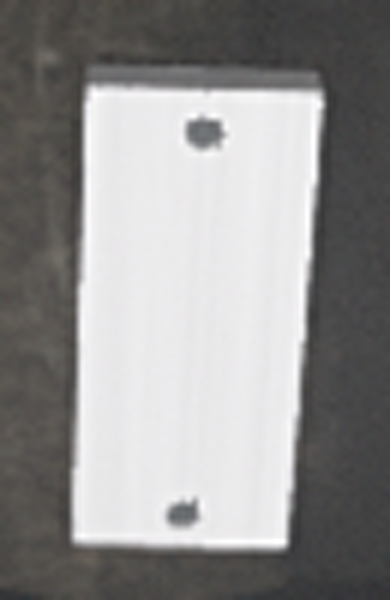

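View pics/w21t.png

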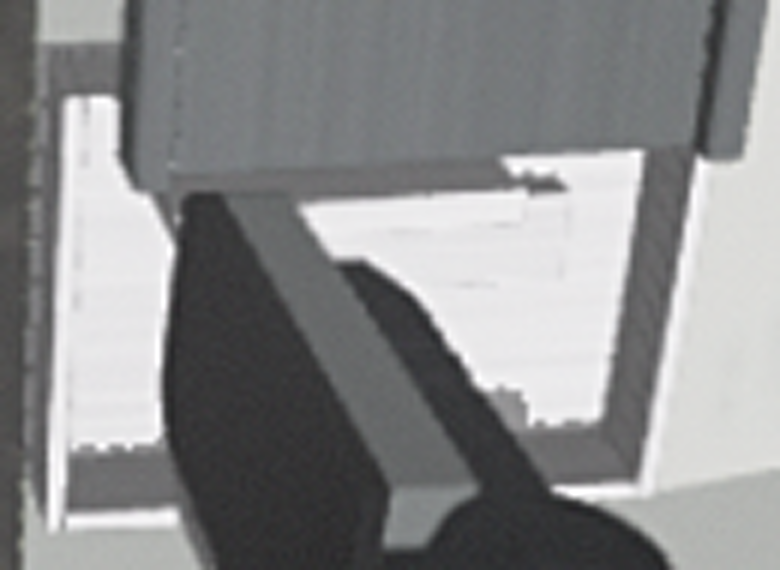

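Run:
```python
from mv import *
c=pickle.load(open("w21.pkl","rb")); f=pickle.load(open("fit.pkl","rb"))
a,b=.025,.0625
O=(np.array([(87,85),(322,88),(288,548),(73,545)])+.5)/6-.5+[235,260]
L=np.array([(-a,b,.01),(a,b,.01),(a,-b,.01),(-a,-b,.01)]);x=f["panel"]
r=least_squares(lambda p:(proj(c,X(p[0],p[1],p[2]*100,0,L))-O).ravel(),[x[0],x[1],x[2]/100]);p=r.x*[1,1,100]
print(p,x,r.fun.round(1)); f["panel"]=tuple(p)
f["board"]=(.5873,-.13815,-15.36);pickle.dump(f,open("fit.pkl","wb"))
rel(p[0],p[1],.05,p[2]+90)
```

```text
[  0.38914467  -0.29816992 -19.88888538] (np.float64(0.3886059730854928), np.float64(-0.3023438343960184), np.float64(-19.966483892843005)) [-0.3 -0.   0.2  0.4  0.  -0.1  0.1 -0.3]
t 18.0 pos [ 0.4433 -0.0893  0.1897] rot [179.9  -0.   71.9] units [-1.806 -6.962 -4.658] turn -0.303 q6 96.7
```

>>> apply_moves(
  targets=[-0.4,-1.5,0,0,0,-0.3,0.8,-0.8,-3,-0.5,0,0,-0.3,0.8,-1.2,-4.5,-1.5,0,0,-0.3,0.8,-1.6,-6,-2.5,0,0,-0.3,0.8,-1.8,-6.95,-3.5,0,0,-0.3,0.8],
)

```text
time: 18.5
ee_pos: [0.388, -0.2972, 0.0837]
tcp_rot: [-180.0, -0.0, 70.1]
wrist_force: [1.6, 0.2, -0.5]
opening: 0.0683
```

>>> apply_moves(
  targets=[0,0,-1,0,0,0,0.8,0,0,-1.1,0,0,0,0.8,0,0,-1.1,0,0,0,0.8],
)

```text
time: 18.8
ee_pos: [0.3884, -0.2948, 0.0517]
tcp_rot: [-179.8, -0.1, 70.2]
wrist_force: [0.1, -0.7, 0.3]
opening: 0.0686
```

Run:
```python
from mv import *
w=camera("wrist");d=camera("side");s=camera("scene");f=pickle.load(open("fit.pkl","rb"));pickle.dump(w,open("w22.pkl","wb"))
p=f["panel"];rel(p[0],p[1],0,p[2]+90);o=bot.get_obs();print(o["opening"],o["wrist_force"])
cv2.imwrite("pics/w22.png",cv2.resize(w["img"][:,:,::-1],None,fx=1.5,fy=1.5))
a=cv2.resize(d["img"][160:290,240:370,::-1],(390,390),interpolation=cv2.INTER_CUBIC);b=cv2.resize(s["img"][190:320,140:270,::-1],(390,390),interpolation=cv2.INTER_CUBIC)
cv2.imwrite("pics/m22.png",np.hstack([a,b]))
```

```text
t 18.95 pos [ 0.3902 -0.2957  0.0544] rot [179.9   0.   70.2] units [-0.035 -0.083 -1.812] turn -0.02 q6 72.6
0.06817846360808201 [ 0.67972746  0.66521748 -0.42661615]
```

View pics/w22.png

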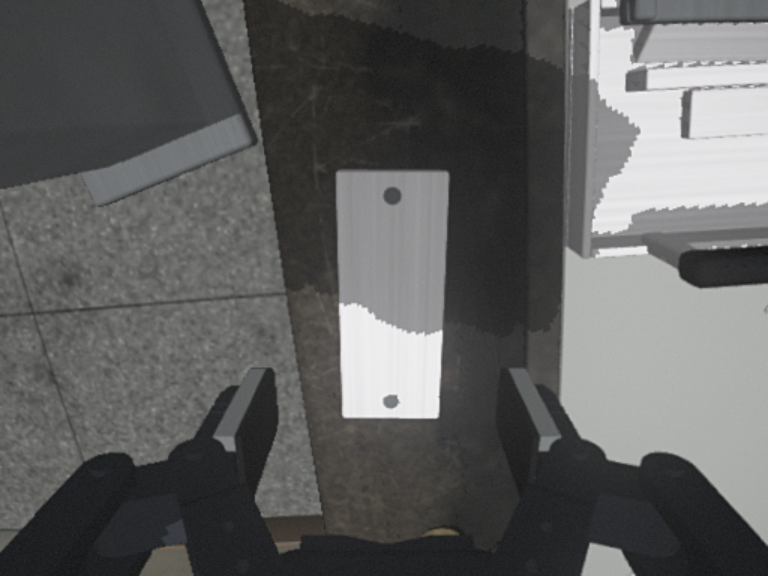

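View pics/m22.png

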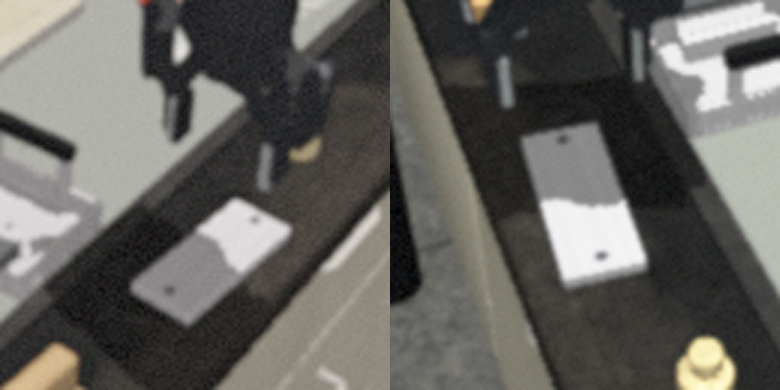

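Run:
```python
from mv import *
d=pickle.load(open("c0.pkl","rb"));s,e=d["scene"],d["side"]
print("weight",onz(s,[(245,328)],0))
ee=bot.get_obs()["ee_pos"]
U=lambda p,o:(np.array(p)+.5)/3-.5+o
for a,b in [(U((390-390+507-390,105),(140,190)),U((266,189),(240,160))),(U((638-390,80),(140,190)),U((178,140),(240,160)))]:
    r=least_squares(lambda p:np.r_[(proj(s,p)-a).ravel(),(proj(e,p)-b).ravel()],ee); print(r.x-ee,r.fun)
```

```text
weight [[ 0.3573758  -0.46987998  0.        ]]
[-0.03525565  0.01197     0.03806127] [-0.03143562  0.02193459 -0.03696264 -0.02495507]
[ 0.03617507 -0.01698898  0.03915871] [-0.25760869  0.20898612 -0.30664169 -0.24892992]
```

>>> apply_moves(
  targets=[-0.03,-0.08,-1,0,0,0,0.8,-0.03,-0.08,-2,0,0,0,0.8,-0.03,-0.08,-2.4,0,0,0,0.8,-0.03,-0.08,-2.6,0,0,0,0.8,-0.03,-0.08,-2.7,0,0,0,0.8],
)

```text
time: 19.45
ee_pos: [0.3889, -0.2984, -0.0274]
tcp_rot: [179.9, 0.0, 70.2]
wrist_force: [-0.3, 0.3, 0.4]
opening: 0.0679
```

Run:
```python
from mv import *
w=camera("wrist");d=camera("side");s=camera("scene");f=pickle.load(open("fit.pkl","rb"))
p=f["panel"];rel(p[0],p[1],-.03,p[2]+90);o=bot.get_obs();print(o["opening"],o["wrist_force"])
cv2.imwrite("pics/w23.png",cv2.resize(w["img"][:,:,::-1],None,fx=1.5,fy=1.5))
a=cv2.resize(d["img"][180:270,270:360,::-1],(390,390),interpolation=cv2.INTER_CUBIC);b=cv2.resize(s["img"][220:310,160:250,::-1],(390,390),interpolation=cv2.INTER_CUBIC)
cv2.imwrite("pics/m23.png",np.hstack([a,b]))
```

```text
t 19.6 pos [ 0.3889 -0.2986 -0.0271] rot [179.9   0.   70.2] units [ 0.006  0.015 -0.097] turn -0.01 q6 72.3
0.06810182511377842 [ 0.61085483 -0.06645984 -0.36174423]
```

View pics/w23.png

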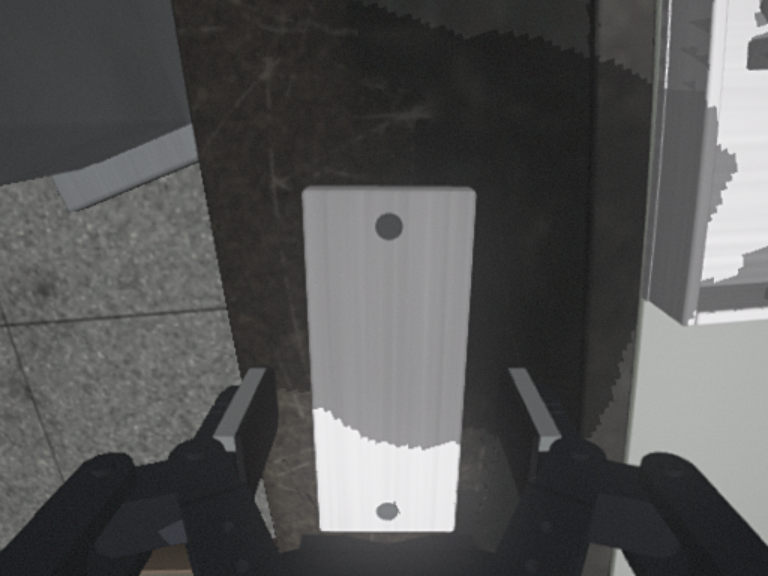

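View pics/m23.png

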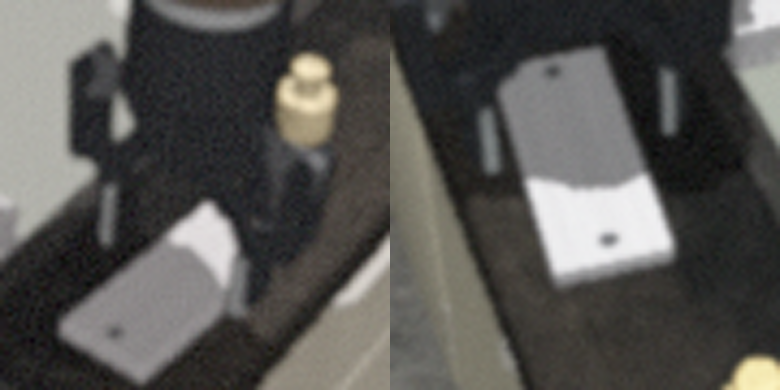

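>>> apply_moves(
  targets=[0,0,-0.07,0,0,0,0.8,0,0,-0.13,0,0,0,0.8,0,0,-0.13,0,0,0,0.8],
  newtons=50,
)

```text
time: 19.9
ee_pos: [0.3882, -0.2982, -0.0322]
tcp_rot: [-180.0, -0.0, 70.2]
wrist_force: [-0.8, -0.0, -0.8]
opening: 0.0684
```

>>> apply_moves(
  targets=[0,0,0,0,0,0,0,0,0,0,0,0,0,0,0,0,0,0,0,0,0,0,0,0,0,0,0,0],
)

```text
time: 20.3
ee_pos: [0.3885, -0.2984, -0.0314]
tcp_rot: [180.0, 0.0, 70.2]
wrist_force: [-2.2, 0.5, 6.8]
opening: 0.047
```

Run:
```python
from mv import *
w=camera("wrist");d=camera("side");s=camera("scene");f=pickle.load(open("fit.pkl","rb"))
p=f["panel"];rel(p[0],p[1],-.03,p[2]+90);o=bot.get_obs();print(o["opening"],o["wrist_force"])
cv2.imwrite("pics/w24.png",cv2.resize(w["img"][:,:,::-1],None,fx=1.5,fy=1.5))
a=cv2.resize(d["img"][180:270,270:360,::-1],(390,390),interpolation=cv2.INTER_CUBIC);b=cv2.resize(s["img"][220:310,160:250,::-1],(390,390),interpolation=cv2.INTER_CUBIC)
cv2.imwrite("pics/m24.png",np.hstack([a,b]))
```

```text
t 20.45 pos [ 0.3885 -0.2984 -0.0314] rot [180.    0.   70.2] units [0.022 0.008 0.046] turn -0.008 q6 72.3
0.04701192926365329 [-1.26920386  1.45871166  5.84791663]
```

View pics/w24.png

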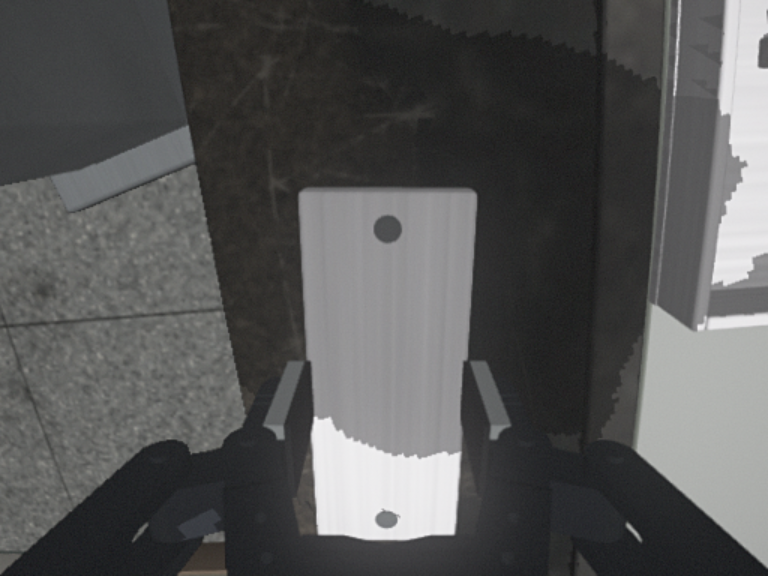

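View pics/m24.png

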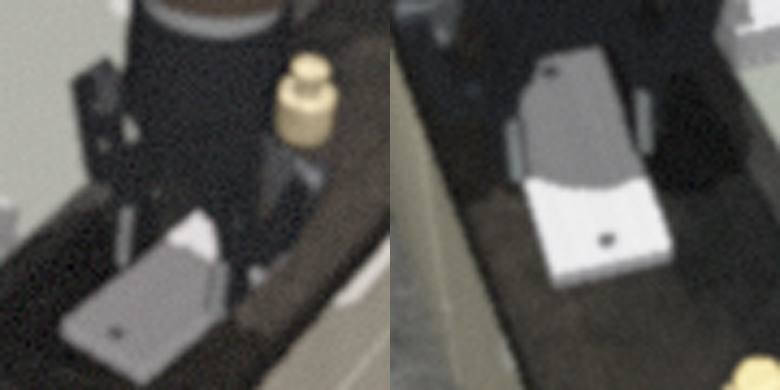

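>>> apply_moves(
  targets=[0,0,0.4,0,0,0,0,0,0,0.9,0,0,0,0,0,0,1.5,0,0,0,0],
)

```text
time: 20.75
ee_pos: [0.3881, -0.2981, 0.014]
tcp_rot: [-180.0, -0.0, 70.2]
wrist_force: [0.2, -1.0, -1.6]
opening: 0.0465
```

Run:
```python
from mv import *
w=camera("wrist");d=camera("side");s=camera("scene");pickle.dump(w,open("w25.pkl","wb"))
rel(.5867,-.1383,.075,74.64);o=bot.get_obs();print(o["opening"],o["wrist_force"])
a=cv2.resize(d["img"][170:270,260:360,::-1],(390,390),interpolation=cv2.INTER_CUBIC);b=cv2.resize(w["img"][:,:,::-1],(512,384))
cv2.imwrite("pics/m25.png",cv2.resize(np.hstack([a[:384],b]),None,fx=.88,fy=.88))
```

```text
t 20.9 pos [ 0.3892 -0.299   0.0146] rot [1.798e+02 1.000e-01 7.020e+01] units [6.582 5.356 2.014] turn 0.747 q6 72.3
0.04636019777930684 [-0.13128935  0.26171137 -2.3724746 ]
```

View pics/m25.png

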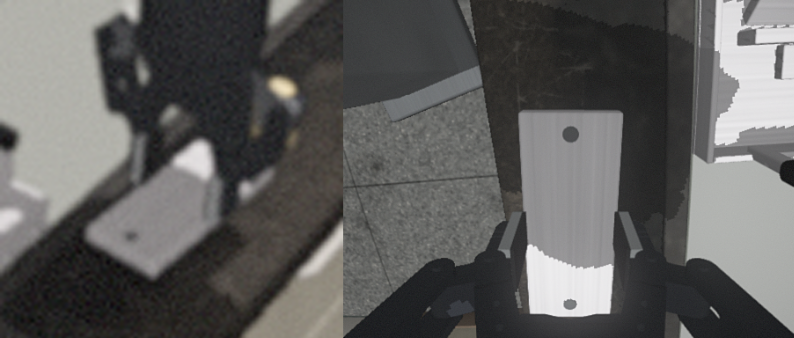

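>>> apply_moves(
  targets=[0,0,1.2,0,0,0,0,0.3,0.3,2.2,0,0,0.1,0,1,0.9,2.4,0,0,0.2,0,2,1.7,2.4,0,0,0.4,0,3,2.5,2.4,0,0,0.5,0],
)

```text
time: 21.4
ee_pos: [0.479, -0.2226, 0.0847]
tcp_rot: [180.0, 0.0, 73.1]
wrist_force: [0.4, -0.3, -1.4]
opening: 0.0465
```

>>> apply_moves(
  targets=[1,0.8,0,0,0,0.25,0,2,1.6,0,0,0,0.25,0,3,2.4,0,0,0,0.25,0,3.58,2.86,0,0,0,0.25,0,3.58,2.86,0,0,0,0.25,0],
)

```text
time: 21.9
ee_pos: [0.587, -0.1353, 0.0833]
tcp_rot: [-179.9, -0.0, 74.8]
wrist_force: [-0.2, 0.0, -1.8]
opening: 0.0466
```

>>> apply_moves(
  targets=[0,0,-0.5,0,0,0,0,0,0,-1,0,0,0,0,0,0,-1.2,0,0,0,0],
)

```text
time: 22.2
ee_pos: [0.5837, -0.1378, 0.0459]
tcp_rot: [-179.8, 0.0, 74.6]
wrist_force: [-0.6, -0.3, -2.4]
opening: 0.0466
```

Run:
```python
from mv import *
w=camera("wrist");d=camera("side");pickle.dump(w,open("w26.pkl","wb"))
rel(.5867,-.1383,.0126,74.64);o=bot.get_obs();print(o["opening"],o["wrist_force"])
cv2.imwrite("pics/w26.png",cv2.resize(w["img"][:,:,::-1],None,fx=1.5,fy=1.5));crop(d,(130,140,290,270),5,"d26.png")
```

```text
t 22.3 pos [ 0.5841 -0.1378  0.047 ] rot [-179.8    0.    74.6] units [ 0.086 -0.016 -1.145] turn 0.006 q6 92.1
0.046289301413539014 [-0.34858191  0.10385592 -2.17311026]
```

View pics/w26.png

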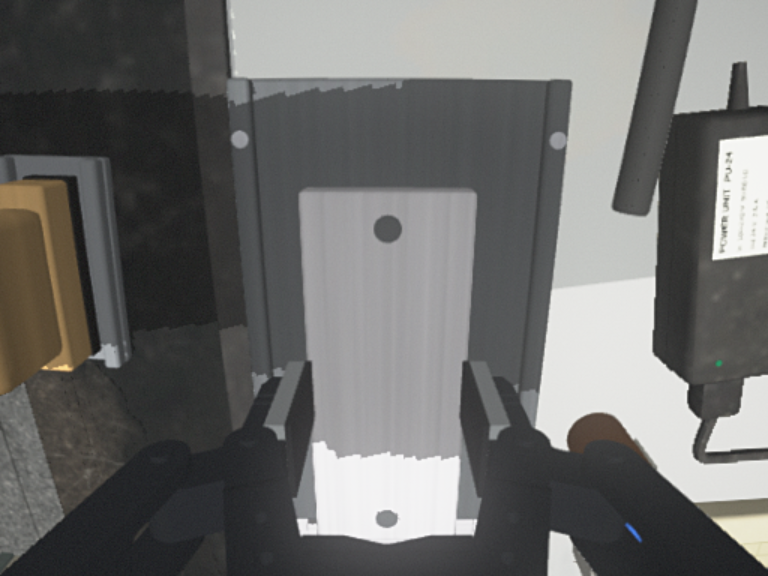

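View pics/d26.png

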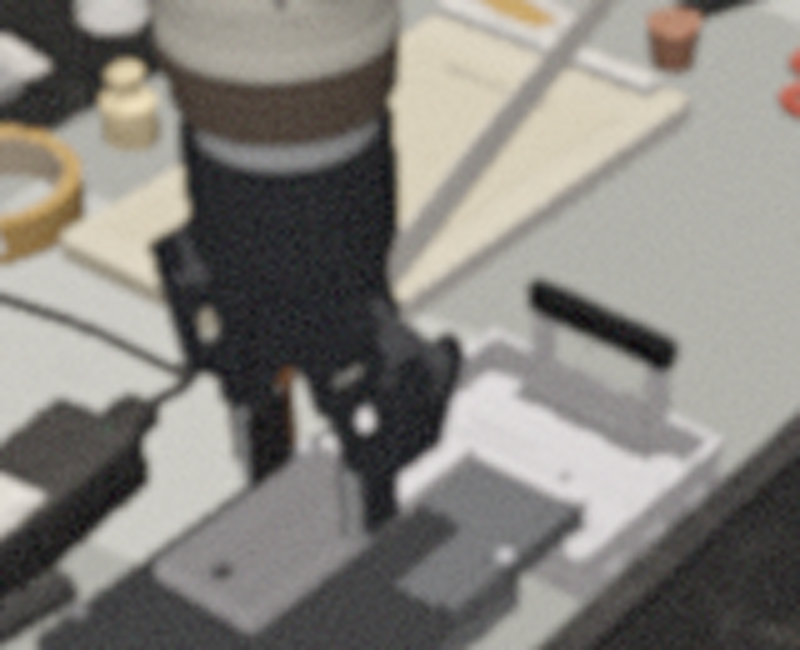

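Run:
```python
from mv import *
d=pickle.load(open("c0.pkl","rb"));s,e=d["scene"],d["side"];B=(.5873,-.13815,-15.36)
R0=Ro.from_euler('z',-B[2],degrees=True).as_matrix()
a=np.array([190+525/5,125+187/5]);b=np.array([130+206/4,170+152/4])  # cap top centre
r=least_squares(lambda p:np.r_[(proj(s,p)-a).ravel(),(proj(e,p)-b).ravel()],[.65,-.2,.07]); print(r.x,r.fun, R0@(r.x-[B[0],B[1],0]))
```

```text
[ 0.66765105 -0.24085431  0.06882848] [-0.34025255  0.37816035 -0.32579962 -0.39072744] [ 0.10468558 -0.07775214  0.06882848]
```

>>> apply_moves(
  targets=[0.08,-0.02,-0.5,0,0,0,0,0.08,-0.02,-0.9,0,0,0,0,0.08,-0.02,-1.05,0,0,0,0,0.08,-0.02,-1.12,0,0,0,0,0.08,-0.02,-1.14,0,0,0,0],
)

```text
time: 22.8
ee_pos: [0.588, -0.138, 0.0145]
tcp_rot: [-180.0, 0.0, 74.7]
wrist_force: [0.4, -0.5, -1.7]
opening: 0.0463
```

>>> apply_moves(
  targets=[0,0,0,0,0,0,0,0,0,0,0,0,0,0],
)

```text
time: 23.0
ee_pos: [0.5884, -0.1381, 0.0152]
tcp_rot: [180.0, -0.0, 74.7]
wrist_force: [-0.4, -0.4, -1.5]
opening: 0.0465
```

Run:
```python
from mv import *
w=camera("wrist");d=camera("side");s=camera("scene")
rel(.5867,-.1383,.0126,74.64);o=bot.get_obs();print(o["opening"],o["wrist_force"])
cv2.imwrite("pics/w27.png",cv2.resize(w["img"][:,:,::-1],None,fx=1.5,fy=1.5));crop(d,(130,160,260,290),5,"d27.png")
```

```text
t 23.15 pos [ 0.5883 -0.1381  0.015 ] rot [180.   -0.   74.7] units [-0.054 -0.007 -0.081] turn -0.004 q6 92.1
0.04649973606305628 [ 0.06975409 -0.0863951  -2.38114626]
```

View pics/d27.png

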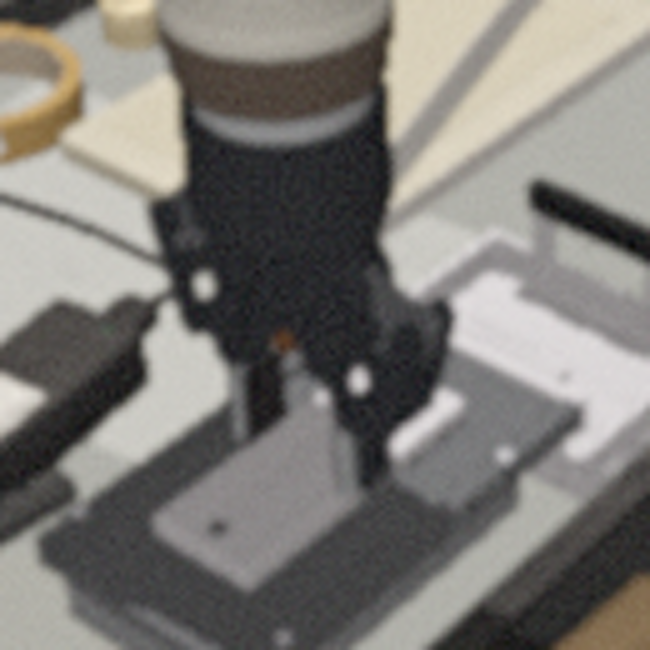

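View pics/w27.png

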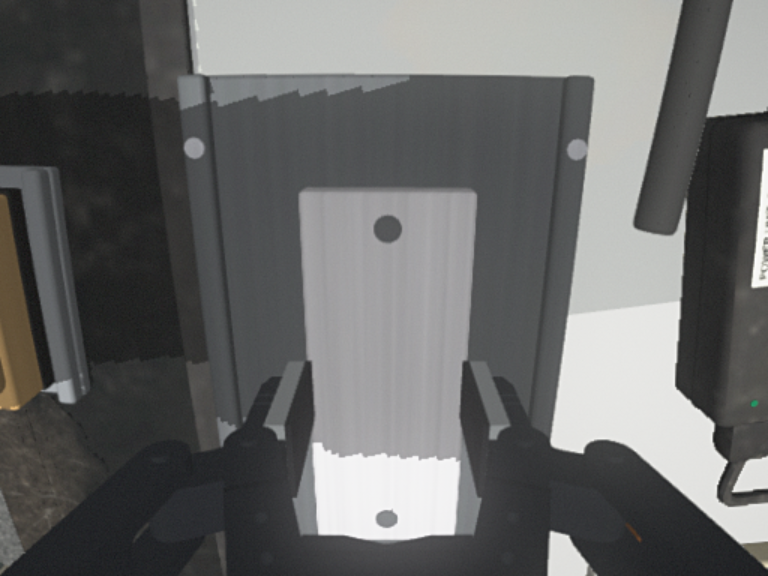

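>>> apply_moves(
  targets=[-0.03,0,-0.05,0,0,0,0,-0.03,0,-0.09,0,0,0,0,-0.03,0,-0.1,0,0,0,0,-0.03,0,-0.1,0,0,0,0,-0.03,0,-0.1,0,0,0,0],
)

```text
time: 23.65
ee_pos: [0.5873, -0.1381, 0.0127]
tcp_rot: [180.0, -0.0, 74.7]
wrist_force: [-2.7, 1.1, 6.2]
opening: 0.0466
```

Run:
```python
from mv import *
rel(.5867,-.1383,.0126,74.64);o=bot.get_obs();print(o["opening"],o["wrist_force"])
```

```text
t 23.65 pos [ 0.5873 -0.1381  0.0127] rot [180.   -0.   74.7] units [-0.019 -0.007 -0.004] turn -0.004 q6 92.1
0.046646432250714125 [-2.74896407  1.06387124  6.2163553 ]
```

Contact (force +6 N at the expected height). Release with a limited opening, then rise.

>>> apply_moves(
  targets=[0,0,0.02,0,0,0,0.7,0,0,0.02,0,0,0,0.7,0,0,0.02,0,0,0,0.7,0,0,0.02,0,0,0,0.7,0,0,0.3,0,0,0,0.7],
)

```text
time: 24.15
ee_pos: [0.5864, -0.1379, 0.0197]
tcp_rot: [-179.9, 0.0, 74.7]
wrist_force: [-0.1, -0.2, -0.2]
opening: 0.0596
```

>>> apply_moves(
  targets=[0,0,0.7,0,0,0,0.7,0,0,1.8,0,0,0,0.7,0,0,3,0,0,0,0.7,0,0,4.4,0,0,0,0.7,-0.5,-0.5,5.5,0,0,0,0.7],
)

```text
time: 24.65
ee_pos: [0.573, -0.1521, 0.1884]
tcp_rot: [179.9, -0.0, 74.8]
wrist_force: [0.6, -0.5, -0.1]
opening: 0.0596
```

>>> apply_moves(
  targets=[-1,-1,1,0,0,0,0.7,-1.5,-2,1,0,0,0,0.7,-2,-3,1,0,0,0,0.7,-2,-3,1,0,0,0,0.7],
)

```text
time: 25.05
ee_pos: [0.5107, -0.2459, 0.2168]
tcp_rot: [179.9, 0.1, 74.5]
wrist_force: [-0.2, 0.8, 0.6]
opening: 0.0601
```

Run:
```python
from mv import *
w=camera("wrist");d=camera("side");s=camera("scene");pickle.dump(dict(wrist=w,side=d,scene=s),open("c28.pkl","wb"))
o=bot.get_obs();print(o["time"],o["opening"],o["wrist_force"],o["ee_pos"])
cv2.imwrite("pics/w28.png",cv2.resize(w["img"][:,:,::-1],None,fx=1.5,fy=1.5));crop(d,(130,160,290,290),5,"d28.png");crop(s,(140,120,300,250),5,"s28.png")
```

```text
25.2 0.059756623103191686 [ 1.15575655  0.50226317 -0.42202638] [ 0.51227319 -0.24289243  0.21600698]
```

View pics/w28.png

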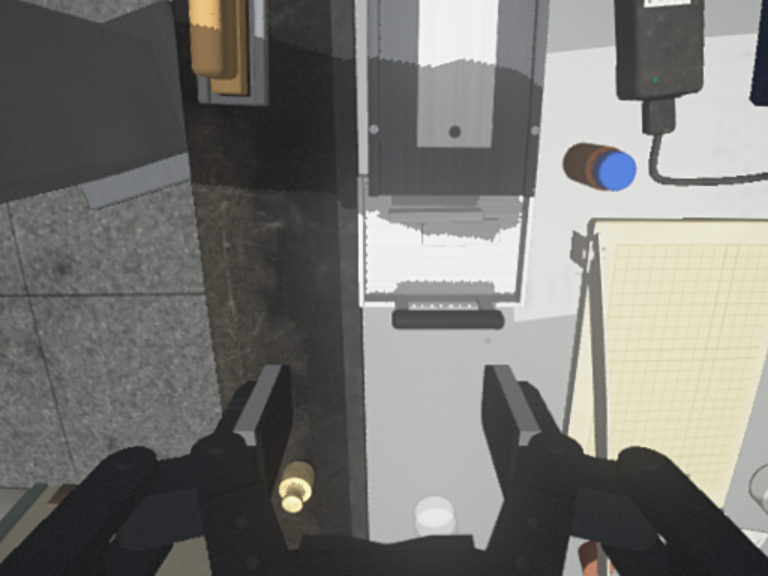

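View pics/d28.png

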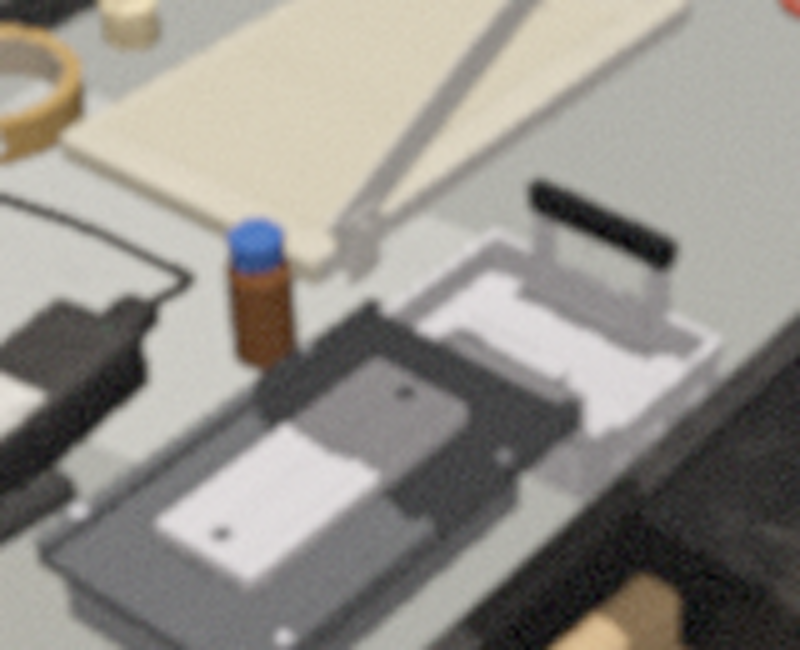

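View pics/s28.png

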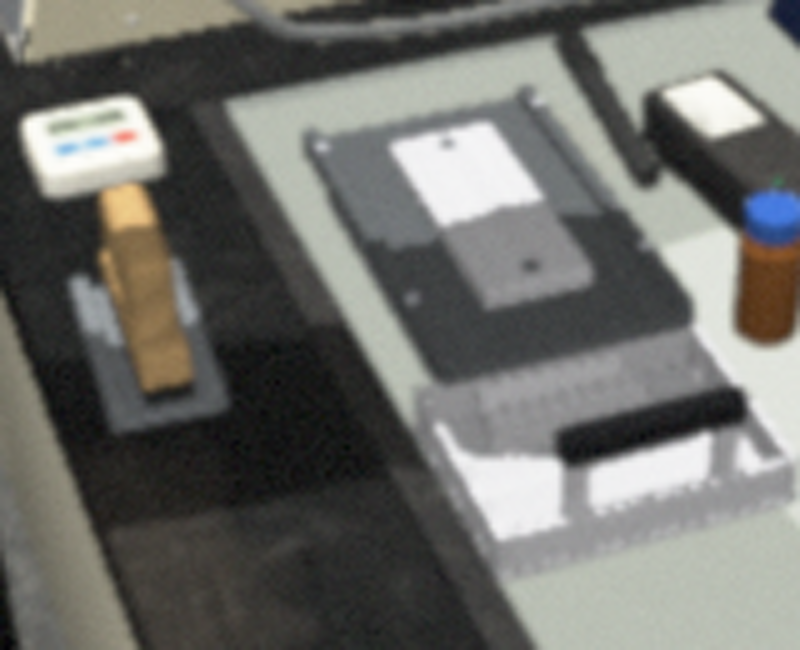

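Run:
```python
from h import *
d=pickle.load(open("c28.pkl","rb"));c=d["wrist"]
crop(c,(230,105,370,225),5,"w28c.png"); crop(d["scene"],(215,180,305,240),8,"s28c.png")
```

```text
(no output)
```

View pics/w28c.png

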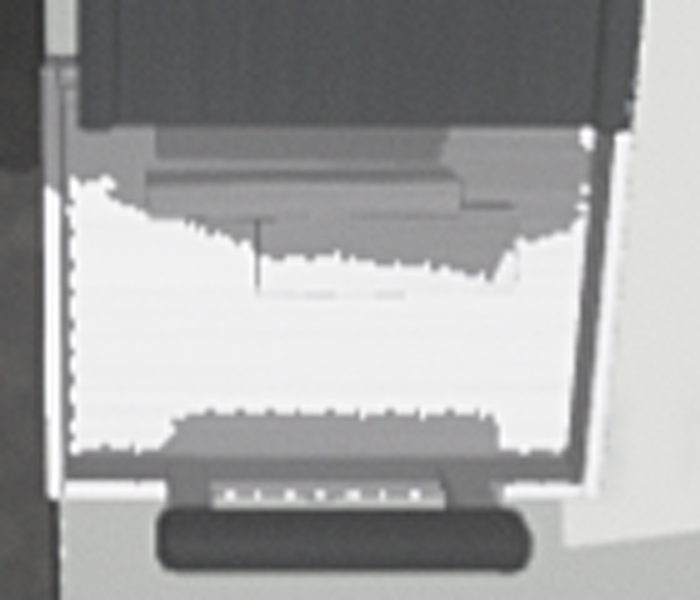

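View pics/s28c.png

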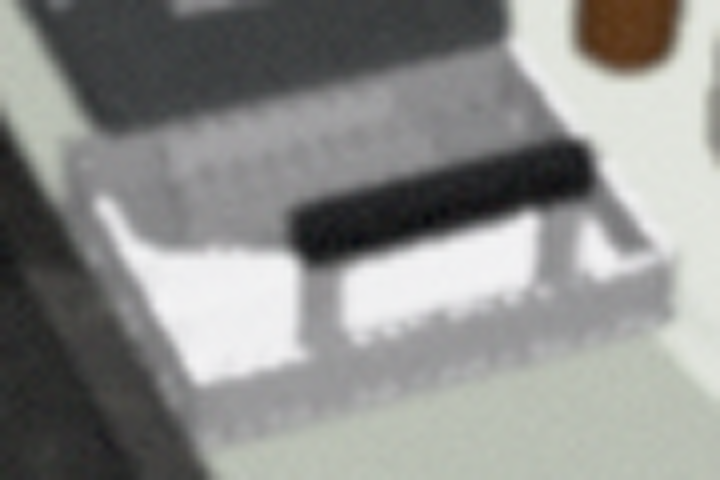

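Run:
```python
from h import *
d=pickle.load(open("c28.pkl","rb"));c=d["wrist"]
P=lambda l:(np.array(l,float)+.5)/5-.5+[230,105]
def fit(z,L,O,x0):
    L=np.array(L);r=least_squares(lambda p:(proj(c,X(p[0],p[1],p[2]*100,z,L))-O).ravel(),[x0[0],x0[1],x0[2]/100]);p=r.x*[1,1,100];print(p,np.round(r.fun,1));return p
T=fit(.008,[(-.065,.05,.024),(-.065,-.05,.024),(.065,-.05,.024),(-.04,-.052,.066),(.04,-.052,.066)],P([(43,62),(50,495),(596,492),(155,568),(532,568)]),(.55,-.27,-15))
# board edge corners, yaw from fit -15.36
Bc=onz(c,P([(78,128),(634,128)]),.050); print(Bc, np.degrees(np.arctan2(*(Bc[1]-Bc[0])[1::-1])),np.linalg.norm(Bc[1]-Bc[0]))
m=Bc.mean(0);R0=Ro.from_euler('z',15.36,degrees=True).as_matrix()
lip=X(*T,0,[(0,.05,0)])[0];print("lip rel edge", R0@(lip-m))
print("lip rel edge (old board)",R0@(lip-X(.5873,-.13815,-15.36,0,[(0,-.095,0)])[0]))
# panel -y end corners z .054
pc=onz(c,(np.array([(417,148),(491,148)])+.5)/1.5-.5,.054);print(R0@(pc.mean(0)-X(.5873,-.13815,-15.36,0,[(0,0,0)])[0]),np.degrees(np.arctan2(*(pc[1]-pc[0])[1::-1])))
```

```text
[  0.55039488  -0.26539591 -15.59406681] [-0.7 -0.7 -0.6 -0.7  0.8 -0.1  0.1  0.9  0.3  0.8]
[[ 0.50639999 -0.21394608  0.05      ]
 [ 0.61833067 -0.24469451  0.05      ]] -15.360780888055904 0.11607731450313434
lip rel edge [-0.00178279  0.0120418  -0.05      ]
lip rel edge (old board) [-0.00167735  0.01252329  0.        ]
[ 5.74127118e-06 -6.21960104e-02  5.40000000e-02] -15.239956511119892
```

Run:
```python
from h import *
s=pickle.load(open("c0.pkl","rb"))["scene"];w18=pickle.load(open("w18.pkl","rb"));w17=pickle.load(open("w17.pkl","rb"));w28=pickle.load(open("c28.pkl","rb"))["wrist"]
U=lambda p,k,o:(np.array(p,float)+.5)/k-.5+np.array(o)
def tri(obs):
    r=least_squares(lambda p:np.concatenate([(proj(c,p)-u).ravel() for c,u in obs]),[.56,-.25,.03]); 
    R0=Ro.from_euler('z',15.6,degrees=True).as_matrix();print("tray frame",(R0@(r.x-[.5504,-.2654,.008])).round(4),r.fun.round(1))
# front-top edge left(-x) and right(+x) ends
for A in [ (( 345,122),(325,143),(218,360)), ((325,420),(360,445),(472,305))]:
    tri([(w18,U(A[0],4,(285,85))),(w17,U(A[1],4,(70,80))),(s,U(A[2],8,(210,160)))])
    tri([(w18,U(A[0],4,(285,85))),(w17,U(A[1],4,(70,80)))])
# o3 face corner right/up region in w18 (450,135),( ,) ; w17 (410,145)
tri([(w18,U((372,125),4,(285,85))),(w17,U((375,137),4,(70,80))),(s,U((210,302),8,(210,160)))])
```

```text
tray frame [-0.0422  0.0157  0.0215] [-0.4  0.2  0.3 -0.4  0.3 -0.8]
tray frame [-0.0422  0.0158  0.0225] [-0.   0.3 -0.  -0.3]
tray frame [0.0282 0.0175 0.0203] [-1.3  0.1  0.7 -0.3 -0.5 -1.8]
tray frame [0.0273 0.0178 0.0232] [ 0.   0.2 -0.  -0.2]
tray frame [-0.0419  0.025   0.0205] [ 2.6 -0.3 -1.5  1.1 -0.2  4.2]
```

Run:
```python
from workcell import bot
print(bot.job_done())
```

```text
the job is handed in; nothing more can be done
None
```

The job is done and handed in at about 25 s: tray under the board end, offcuts wiped into it, scraper back in its rest and the panel set down on the board. `job_done` reported no verdict, so the results below are my own camera measurements.

- **Tray:** the lip is about 12 mm past the board edge, 1.7 mm off centre and 0.2° off square.
- **Offcuts:** the board is clear, and I see pieces only in the tray. One lies flat and one stands or leans with its upper edge about 22 mm above the tray's underside. The third rests behind that one, partly hidden under the board end. I judged it to be below the 35 mm limit from the walls it rests between, not from a full measurement.
- **Scraper:** it looks upright and let go in its rest. I aimed it at the middle but did not measure its final position.
- **Panel:** it was lowered until it touched (6 N at the expected height), then let go. The camera check puts it within about 1 mm of the middle and 0.2° of the rails.
- **Vial, beaker and weight:** the pictures show no contact or movement.

**Disagreement:** the fingertips are really about 30 mm (closed) to 38 mm (opened to 68 mm) short of the reported tool point. Because of this, the first grasp on the tray handle closed on air above the bar. I corrected for it in every grasp after that.

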